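Set the length stop of a cut-off jig and load the batten

ROBOT

A 6-joint arm with a two-finger parallel gripper is mounted at the origin on the work surface. World frame = base frame: x ahead of the robot, y to its left, z up, the work surface at z = 0. Lengths are in mm, angles in rad, forces in N, time in s.
With the tool pointing down it reaches from about 275 to 1000 mm from the base axis. Payload 8.4 kg.
Tool frame: the origin (TCP) lies at the very end of the fingers, on their centre line; the grasp point (between the pads) lies 19 mm behind it; z points along the fingers, x is the direction in which the jaws open and shut, and the axes are right-handed (so a half turn about z gives the same grasp; the last joint's range is limited). The gripper opens to 85 mm and grips with 20 to 120 N. Pads are 22 mm wide; open, the fingers measure 114 mm over their backs; the gripper's body (76 mm by 85 mm) begins 54 mm behind the grasp point. The pads swing forward as they close: fully open they stand 13 mm farther back than shut.
Start: joints at [-1.156, 0.353, 1.633, -0, 1.155, -0.002], TCP at [253.022, -571.496, 231.281] pointing down, gripper open.
Joint ranges: [-2.63, 2.63], [-0.92, 2.1], [0.06, 2.66], [-1.3, 4.44], [0, 2.69], [-3.02, 3.02]. Speed limits (rad/s): [2.22, 2.22, 2.79, 3.14, 3.14, 3.14].

INTERFACE

Orientations are given as [roll, pitch, yaw] about the fixed x, y, z axes, in that order (R = Rz(yaw) Ry(pitch) Rx(roll)).
In Python, from rig import r gives the robot as it stands.
- The arm moves only by the tool arm_command, never from a script. Its argument "targets" is a list of rows, each a list of 6 numbers: the shift along the tool's x, y, z in m, then the turn, a rotation vector about the tool's x, y, z in rad. A call has 1 to 20 rows; each row shifts and turns the commanded pose from where the row before left it, along the tool's axes as they then stand; what a row does not reach is not made up. A row lasts 1/12 s, in which the tool goes at most 41.7 mm and 7.16 degrees, less where a joint would pass 70% of its speed; a pose out of reach is approached as far as the arm can. A call is refused whole if a number of a shift passes 0.0417 or a number of a turn 0.125, either way. A call with a gripper value outside its range is refused whole. "fingers" is the finger opening in m, from 0 to 0.0854, set as the call begins (left out, the last holds). The fingers move at their own pace and stop on an object; "squeeze" is the grip in N (left out, the last holds). Time passes only in rows, so rows that do not move let the fingers close. It gives the time, the measured TCP pose, the force and the opening at its end, in the units of the state.
- r.sense(): the state, without advancing time (a new reading comes with each control period).
- r.grab_frame(name): name is "side" or "top"; returns a dict with "image" (400x640x3 uint8, blue, green, red), "fx", "fy", "cx", "cy" (pixels), "xyz" and "orientation" of the camera in the world. Camera axes: x right, y down, z forward; pixel columns grow to the right and rows downward; lengths in mm; the calibration is good to about 2 mm. A picture is of the moment at which its call begins. There is no depth.
- r.sign_off(): hands the job in, once; it reports no verdict.
The state is a dict: "clock": time; "qpos": joint angles; "qvel": joint speeds; "joint_efforts": joint torques, N m; "eef_pos": TCP position; "tcp_rot": TCP orientation; "contact_force": force on the tool from outside, world axes, zero at the start; "wrist_torque": the same for the moment, N m; "opening": opening from 0.0 (shut) to 1.0 (fully open).
Only numpy, scipy, OpenCV 4.12 (cv2) and the standard library are available. Lean on these libraries where they do the work, as an engineer would, in place of code of your own. Each camera call takes 0.05 s, during which the arm holds its last target.

TASK

Set the cut-off jig for the next saw cut: nudge the stiff length stop towards the saw guide, gently and little by little, until its stop face stands on the pencil line, without driving it past the line. Then lay the long square batten flat in the jig's trough, passing through the saw guide, with its end butted against the stop face but without shifting the stop off the line, and let go of it. Leave the tin, the short offcut and the saw where they lie.

Things in the scene. Friction and masses are not known exactly. Their poses are not given: they have to be found in the camera images.
- jig: Cut-off jig fixed to the bench: plywood base, 18 mm thick, with a trough along the jig's y axis. Origin on the bench, on the trough's centre line, mid-length; x across, away from the robot, y towards the saw guide, z up. Base x -50..80, y -200..200 mm. Trough floor z 18, 46 mm wide (x -23..23). Front lip x -37..-23, top z 30, y -195..135. Aluminium fence rail x 23..53, top z 34, y -200..140.
- saw_guide (a point): Middle of the saw guide, on the trough floor at jig y = 160 mm (the saw slot); axes as the jig's. The guide: wooden posts on both sides of the trough, y -16..+16 mm from here, x -43..-23 and 23..53, 46 mm apart up to 52 mm above the trough floor, flaring to 62 mm above as a lead-in, tops 64 mm above the floor. The trough runs on through it, open at the end.
- stop (a joint): Slide of the length stop along the jig's +y, in m; grows towards the saw guide. Stop face at jig y = -0.135 + value; end stops at 0 and 0.150. It is stiff (about 8 N of friction) and stays where it is left. It starts 35 to 125 mm short of the pencil line.
- stop_face (a point): Point in the plane of the stop's face, on the trough's centre line at trough floor height; axes as the jig's; the face looks to +y. From this point: steel stop plate x -15..45, y -8..0, z 6..42 mm; behind it, riding on the rail, an aluminium carriage block x 23..45, y -46..0, z 17..45; on it a round black drag knob, 20 mm across, axis at x 34, y -26, top z 65.
- carriage_rear (a point): Centre of the flat rear end of the stop's carriage (22 mm wide, 28 mm high), 46 mm behind the stop face; looks to the jig's -y. Pushed here the stop slides towards the saw guide. 49 mm above the bench, 15 mm above the rail's top.
- mark: Pencil line (dark, 2 mm wide) on two bits of masking tape, squared across the trough floor and the top of the fence rail. The line is y = 0 of this frame, along its x; origin on the trough's centre line at bench height; axes as the jig's (y towards the saw guide). It lies at jig y = -55..-10 mm.
- batten: The long planed softwood batten, 240 x 44 x 44 mm, about 0.22 kg, lying on the bench between robot and jig. Origin: centre of its underside; x along its length, ends at x = -120 and +120 mm. Ends and sides are alike. Lying in the trough, its top is 62 mm above the bench.
- batten_mid (a point): Centre of the batten, 22 mm from each long side and 120 mm from each end; axes as the batten's.
- tin: Bystander: closed steel tin with a blue plastic lid, 104 mm across, 106 mm high; origin at the centre of its underside.
- offcut: Bystander: short offcut of the same batten, 70 x 44 x 44 mm; origin at the centre of its underside, x along its length.
- saw: Bystander: back saw lying flat to the right of the jig, about 360 x 120 x 22 mm; origin on the bench, 100 mm from the middle of the blade towards the handle; x points from the handle (x -120) to the blade's far end (x 240).
Things that resemble listed ones, but are neither listed nor needed, are in the scene too. Of the things that look like the batten, the larger one is meant.

How it is judged (in metres and radians):
On the way, in this order (a step that is already met when the one before it is completed fails the run):
1. the stop face stands on the pencil line (within 3 mm), the stop at rest (y of stop_face in the frame of mark between -0.003 and 0.003 m and velocity of joint stop below 0.005 m/s), for 0.2 s.
2. the batten lies flat in the trough with its end against the stop face (y of batten_mid in the frame of stop_face between 0.118 and 0.123 m and x of batten_mid in the frame of stop_face between -0.005 and 0.005 m and z of batten_mid in the frame of stop_face between 0.02 and 0.024 m and angle between the x axis of batten_mid and the y axis of jig, either way round below 0.04 rad), for 0.2 s.
At the end, for the whole second after the job is handed in: The stop face is within 3 mm of the pencil line. The batten lies flat on the trough floor (its underside within 2 mm of the floor), between lip and fence along the trough, through the saw guide, its end within 3 mm of the stop face; it is at rest and released (all of step 2 and y of stop_face in the frame of mark between -0.003 and 0.003 m and linear speed of batten below 0.01 m/s and contact force between the fingers and batten below 0.2 N); the robot touches nothing.
It fails at once if the stop face goes more than 4 mm past the pencil line (y of stop_face in the frame of mark above 0.004 m).
It fails at once if the stop is knocked along faster than 0.25 m/s (velocity of joint stop above 0.25 m/s).
It fails at once if the tin, offcut or saw is moved by more than 20 mm (distance of any of tin, offcut, saw from where it was at the start of the episode above 0.02 m).
It also fails if it takes over 70 s, if anything falls off the work surface, if the arm or the gripper's body presses on something with over 40 N, if the wrist force passes 120 N, or if a joint passes its speed limit or range.

## Working session

There is one attempt and no reset: what is moved stays moved. The work goes in short steps, Python scripts to look and compute and a tool call to move; the robot and the scene stay as the last step left them, time stands still between calls to the robot, and variables do not carry over. Pictures are saved under pics/ and viewed, and the job is handed in when it is done.

Besides the shell and the picture viewer there is one more tool, called after "Request:" by a JSON object that holds its "method" and its "body", one argument or row to a line. arm_command: Moves the arm, as the interface text tells. Its arguments: {"type":"object","properties":{"targets":{"type":"array"},"fingers":{"type":"number"},"squeeze":{"type":"number"}},"required":["targets"]}

```bash
mkdir -p pics; ls; python3 - <<'E'
from rig import r
import cv2
print(r.sense())
for n in("side","top"):
    f=r.grab_frame(n); cv2.imwrite(f"pics/{n}0.png",f["image"]); print(n,{k:v for k,v in f.items() if k!="image"})
E
```

```text
pics
{'clock': 0.0, 'qpos': array([-1.15636277e+00,  3.53647596e-01,  1.63409570e+00, -1.72790716e-07,
        1.15520263e+00, -2.38575158e-03]), 'qvel': array([-0.00046908, -0.0012112 , -0.00012032,  0.00077486, -0.00235625,
        0.00148845]), 'joint_efforts': array([ 1.84504570e-03, -6.05237460e+01, -3.42065477e+01,  3.62529454e-05,
        9.09636612e-03,  1.20738005e-05]), 'eef_pos': array([ 252.85906254, -571.06902505,  230.57846892]), 'tcp_rot': array([-3.14158958e+00,  1.35327254e-03, -1.15397695e+00]), 'contact_force': array([-0.07538021,  0.29036623, -0.58037262]), 'wrist_torque': array([ 0.01020494, -0.00103177, -0.02742406]), 'opening': 1.00192422656839}
side {'fx': 420.3150633034445, 'fy': 420.3150633034445, 'cx': 314.1745787218911, 'cy': 203.15418730666303, 'xyz': array([-165.81770111, -624.54915657,  538.16096618]), 'orientation': array([-2.0760323 ,  0.00241558, -0.79481278])}
top {'fx': 469.6874196405047, 'fy': 469.6874196405047, 'cx': 317.7083637684865, 'cy': 198.73282811090453, 'xyz': array([ 261.48478684,   -4.47213083, 1102.77632163]), 'orientation': array([-2.95143504, -0.0048164 , -1.59049992])}
```

View pics/side0.png

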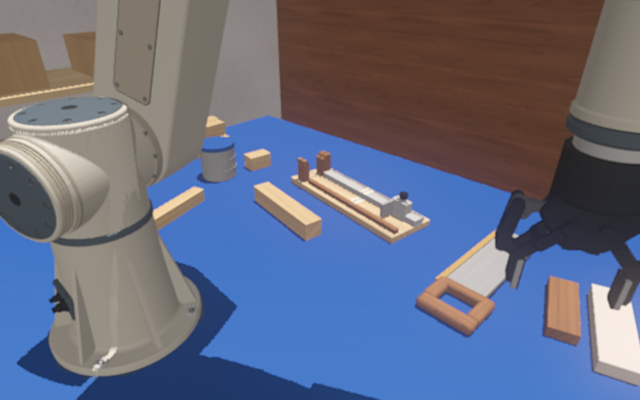

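View pics/top0.png

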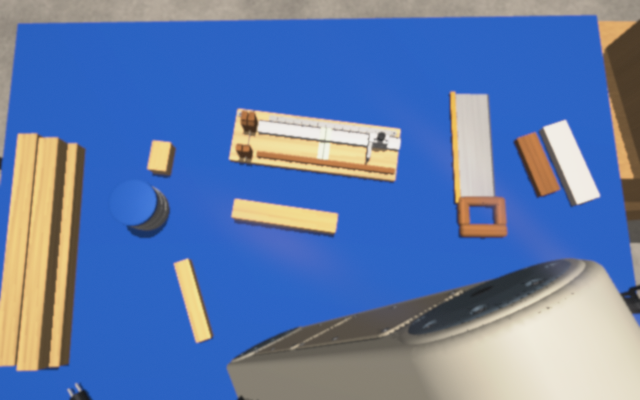

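```bash
python3 - <<'E'
import cv2
t=cv2.imread("pics/top0.png"); s=cv2.imread("pics/side0.png")
cv2.imwrite("pics/t1.png",cv2.resize(t[100:190,220:410],None,fx=4.2,fy=4.2,interpolation=cv2.INTER_CUBIC))
cv2.imwrite("pics/t2.png",cv2.resize(t[185:245,220:350],None,fx=6,fy=6,interpolation=cv2.INTER_CUBIC))
cv2.imwrite("pics/s1.png",cv2.resize(s[140:245,245:435],None,fx=4.2,fy=4.2,interpolation=cv2.INTER_CUBIC))
E
```

```text
(no output)
```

View pics/t1.png

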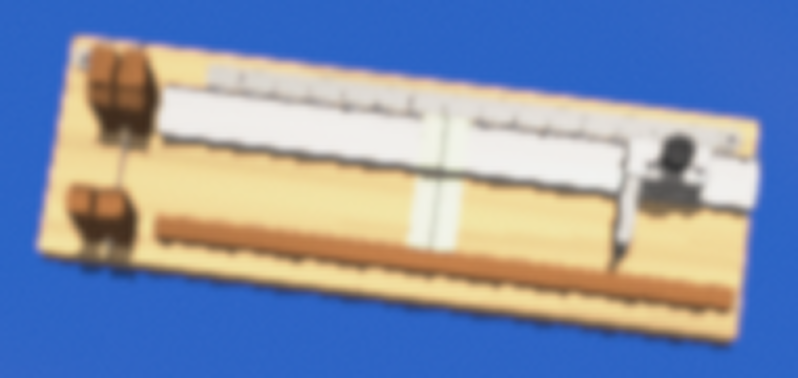

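View pics/t2.png

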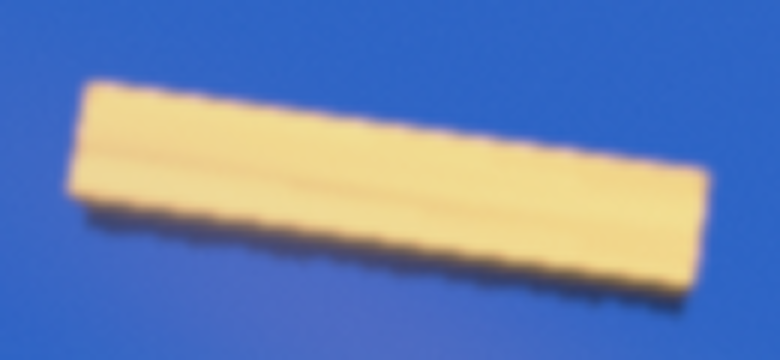

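View pics/s1.png

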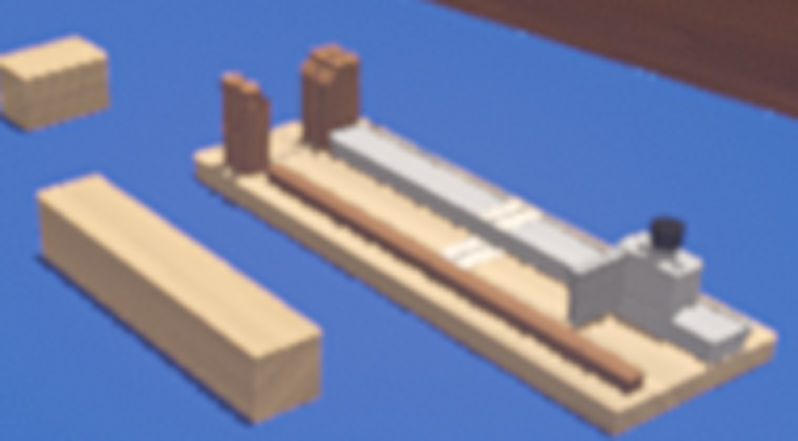

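```bash
cat > h.py <<'E'
import numpy as np, cv2
from scipy.spatial.transform import Rotation as R
from scipy.optimize import least_squares
CAM={'side':dict(f=420.3150633,cx=314.17457872,cy=203.1541873,p=np.array([-165.81770111,-624.54915657,538.16096618]),R=R.from_euler('xyz',[-2.0760323,0.00241558,-0.79481278]).as_matrix()),
'top':dict(f=469.68741964,cx=317.70836377,cy=198.73282811,p=np.array([261.48478684,-4.47213083,1102.77632163]),R=R.from_euler('xyz',[-2.95143504,-0.0048164,-1.59049992]).as_matrix())}
def proj(n,P):
    c=CAM[n]; q=(np.atleast_2d(P)-c['p'])@c['R']; return np.c_[c['f']*q[:,0]/q[:,2]+c['cx'],c['f']*q[:,1]/q[:,2]+c['cy']]
def back(n,uv,z):
    c=CAM[n]; uv=np.atleast_2d(uv); d=np.c_[(uv[:,0]-c['cx'])/c['f'],(uv[:,1]-c['cy'])/c['f'],np.ones(len(uv))]@c['R'].T
    return c['p']+d*((z-c['p'][2])/d[:,2])[:,None]
def pose(P,x,y,yaw):
    c,s=np.cos(yaw),np.sin(yaw); P=np.atleast_2d(P).astype(float); return np.c_[x+c*P[:,0]-s*P[:,1],y+s*P[:,0]+c*P[:,1],P[:,2]]
def crop(uv,off,f): return (np.array(uv,float)+.5)/f-.5+np.array(off)
def fit(obs,x0):  # obs list of (cam, uv, P)
    def res(v): return np.concatenate([ (proj(n,pose(P,*v))-uv).ravel() for n,uv,P in obs])
    s=least_squares(res,x0,loss='soft_l1',x_scale=[1,1,.01]); return s.x,res(s.x).reshape(-1,2)
E
python3 - <<'E'
from h import *
np.set_printoptions(precision=2,suppress=True)
tj=[([75,37],(80,200,18)),([758,120],(80,-200,18)),([738,338],(-50,-200,18)),([40,250],(-50,200,18)),([160,137],(23,140,34)),([163,87],(53,140,34)),([758,160],(53,-200,34)),([157,215],(-23,135,30)),([733,287],(-23,-195,30)),([730,310],(-37,-195,30))]
sj=[([195,158],(-50,200,18)),([610,412],(-50,-200,18)),([776,334],(80,-200,18)),([332,136],(23,140,34)),([710,341],(23,-200,34)),([748,322],(53,-200,34)),([636,375],(-37,-195,30))]
T=[('top',crop(a,(220,100),4.2),P) for a,P in tj]; S=[('side',crop(a,(245,140),4.2),P) for a,P in sj]
for o in(T,S,T+S):
    x,e=fit(o,[600,0,-.1]); print(x,'\n',e.T)
J=x
Jt=fit(T,[600,0,-.1])[0];Js=fit(S,[600,0,-.1])[0]
def inj(p,J):
    c,s=np.cos(J[2]),np.sin(J[2]);d=p-[J[0],J[1],0];return np.c_[c*d[:,0]+s*d[:,1],-s*d[:,0]+c*d[:,1],d[:,2]]
print('line rail',inj(back('top',crop([[445,115],[441,178]],(220,100),4.2),34),Jt),'floor',inj(back('top',crop([[438,185],[434,248]],(220,100),4.2),18),Jt))
print('plate top',inj(back('top',crop([[627,140],[615,245],[634,140]],(220,100),4.2),60),Jt))
print('side line rail',inj(back('side',crop([[527,210],[497,225]],(245,140),4.2),34),Js),'fl',inj(back('side',crop([[480,243],[458,258]],(245,140),4.2),18),Js))
# batten
tb=[([88,80],(-120,22)),([710,168],(120,22)),([692,290],(120,-22)),([68,195],(-120,-22))]
sb=[([38,195],(-120,-22)),([98,176],(-120,22)),([322,333],(120,22)),([254,357],(120,-22))]
for f in(1,):
  B=[('top',crop(a,(220,185),6),(*P,44)) for a,P in tb];Bs=[('side',crop(a,(245,140),4.2),(*P,44)) for a,P in sb]
  for o in(B,Bs,B+Bs):
    x,e=fit(o,[500,0,-1.7]);print(x,'\n',e.T)
E
```

```text
[589.46  -7.68  -0.15] 
 [[-0.43  0.13 -0.2  -0.71 -0.64  0.52  0.27 -0.55  0.82  0.97]
 [ 0.21  0.37  0.32  0.56 -0.64 -0.61 -0.67 -0.03 -0.03  0.22]]
[592.15  -7.66  -0.15] 
 [[-0.28  1.21  0.1  -0.24  0.41  0.05 -2.04]
 [-1.28 -0.5  -0.06 -0.51  0.01  0.52  0.91]]
[589.86  -7.87  -0.15] 
 [[-0.33  0.21 -0.14 -0.63 -0.55  0.62  0.35 -0.47  0.88  1.03 -1.17  1.29
  -0.12 -1.06  0.32 -0.1  -2.  ]
 [ 0.01  0.27  0.2   0.34 -0.84 -0.8  -0.78 -0.22 -0.14  0.1  -0.84 -0.21
   0.02 -0.18  0.18  0.64  1.17]]
line rail [[ 55.19 -20.4   34.  ]
 [ 17.85 -22.74  34.  ]] floor [[ 18.61 -21.22  18.  ]
 [-18.77 -23.57  18.  ]]
plate top [[  44.38 -122.7    60.  ]
 [ -16.33 -122.51   60.  ]
 [  44.87 -126.54   60.  ]]
side line rail [[ 51.04 -23.95  34.  ]
 [ 22.28 -27.67  34.  ]] fl [[ 18.84 -17.08  18.  ]
 [ -5.06 -23.5   18.  ]]
[428.64  63.14  -1.74] 
 [[-0.01 -0.08  0.23 -0.14]
 [ 0.19  0.7  -0.65 -0.21]]
[428.32  60.72  -1.74] 
 [[-0.19  0.07 -0.08  0.18]
 [-0.33 -0.11  0.01  0.29]]
[428.85  62.48  -1.74] 
 [[ 0.33  0.21  0.48  0.15 -0.62 -0.4  -0.31  0.02]
 [-0.03  0.73 -0.63 -0.44 -0.54 -0.34 -0.45 -0.15]]
```

```bash
cat >> h.py <<'E'
def box(x0,x1,y0,y1,z0,z1):
    v=[(x,y,z) for x in(x0,x1) for y in(y0,y1) for z in(z0,z1)]
    e=[(a,b) for a in range(8) for b in range(a) if sum(p!=q for p,q in zip(v[a],v[b]))==1]
    return v,e
def draw(n,img,off,f,parts,J):
    for P in parts:
        v,e=box(*P); q=(proj(n,pose(v,*J))-np.array(off)+.5)*f-.5
        for a,b in e: cv2.line(img,tuple(np.int32(q[a]*8)),tuple(np.int32(q[b]*8)),(0,0,255),1,cv2.LINE_AA,3)
JIG=[(-50,80,-200,200,0,18),(-37,-23,-195,135,18,30),(23,53,-200,140,18,34),(-43,-23,144,176,18,82),(23,53,144,176,18,82)]
E
python3 - <<'E'
from h import *
J=[589.86,-7.87,-.15]
for n,off,sz in(('top',(220,100),(190,90)),('side',(245,140),(190,105))):
    im=cv2.imread(f'pics/{n}0.png')[off[1]:off[1]+sz[1],off[0]:off[0]+sz[0]]; im=cv2.resize(im,None,fx=4.2,fy=4.2,interpolation=cv2.INTER_CUBIC)
    draw(n,im,off,4.2,JIG,J); cv2.imwrite(f'pics/ov_{n}0.png',im)
E
```

```text
(no output)
```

View pics/ov_top0.png

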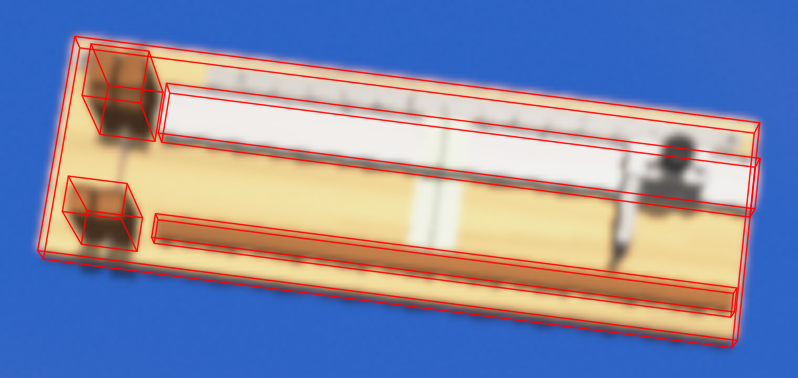

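View pics/ov_side0.png

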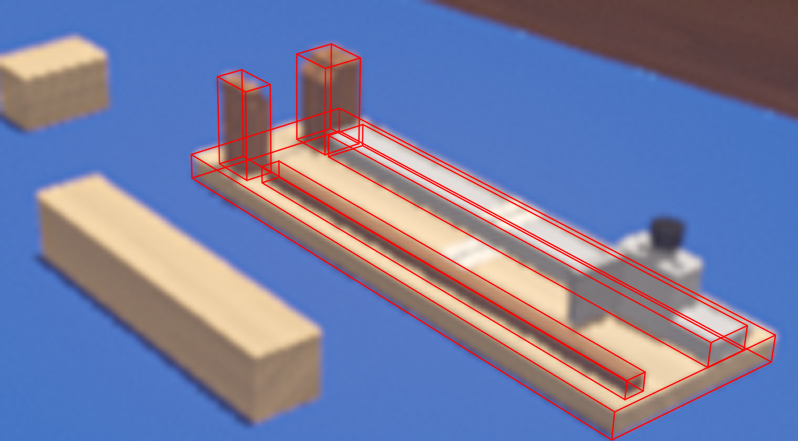

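Request:
{"method": "arm_command", "body": {
  "targets": [
    [0, 0, 0, 0, 0, -0.112],
    [0, 0, 0, 0, 0, -0.112],
    [0, 0, 0, 0, 0, -0.112],
    [0, 0, 0, 0, 0, -0.112],
    [0, 0, 0, 0, 0, -0.112],
    [0, 0, 0, 0, 0, -0.112],
    [0, 0, 0, 0, 0, -0.112],
    [0, 0, 0, 0, 0, -0.112],
    [0, 0, 0, 0, 0, -0.108],
    [0, 0, 0, 0, 0, 0]
  ],
  "fingers": 0
}}

```text
clock: 0.93
eef_pos: [252.9, -571.3, 230.9]
tcp_rot: [-3.141, 0.0, -0.145]
contact_force: [0.3, 0.3, -0.2]
opening: -0.0
```

```bash
cat >> h.py <<'E'
def totool(d,yaw):  # world shift -> tool (pointing down)
    c,s=np.cos(yaw),np.sin(yaw); d=np.asarray(d,float); return np.array([c*d[0]+s*d[1], s*d[0]-c*d[1], -d[2]])
E
python3 - <<'E'
from h import *
from rig import r
s=r.sense();print(s['eef_pos'],s['tcp_rot'],s['clock'],s['opening'])
J=[589.86,-7.87,-.15]
t=pose((34,-208,110),*J)[0]; print(t, totool(t-s['eef_pos'],s['tcp_rot'][2]))
E
```

```text
[ 252.91171708 -571.25420688  230.87642511] [-3.14092792e+00  4.33980994e-04 -1.45134086e-01] 0.9333 -0.00021775739999963312
[ 592.3950851  -218.61528071  110.        ] [ 284.91377456 -398.02928344  120.87642511]
```

Request:
{"method": "arm_command", "body": {
  "targets": [
    [0.0203, -0.0284, 0.005, 0, 0, 0],
    [0.0203, -0.0284, 0.005, 0, 0, 0],
    [0.0203, -0.0284, 0.005, 0, 0, 0],
    [0.0203, -0.0284, 0.005, 0, 0, 0],
    [0.0203, -0.0284, 0.005, 0, 0, 0],
    [0.0203, -0.0284, 0.005, 0, 0, 0],
    [0.0203, -0.0284, 0.005, 0, 0, 0],
    [0.0203, -0.0284, 0.005, 0, 0, 0],
    [0.0203, -0.0284, 0.005, 0, 0, 0],
    [0.0203, -0.0284, 0.005, 0, 0, 0],
    [0.0203, -0.0284, 0.005, 0, 0, 0],
    [0.0203, -0.0284, 0.005, 0, 0, 0],
    [0.0203, -0.0284, 0.005, 0, 0, 0],
    [0.0203, -0.0284, 0.005, 0, 0, 0],
    [0, 0, 0, 0, 0, 0],
    [0, 0, 0, 0, 0, 0]
  ]
}}

```text
clock: 2.27
eef_pos: [594.0, -219.3, 160.5]
tcp_rot: [-3.141, 0.001, -0.15]
contact_force: [0.6, 0.5, 0.9]
opening: -0.001
```

```bash
cat > look.py <<'E'
import sys
from h import *
from rig import r
def look(n,tag,off,sz,f,J=None,parts=JIG):
    im=r.grab_frame(n)['image']; cv2.imwrite(f'pics/{n}_{tag}_raw.png',im)
    c=cv2.resize(im[off[1]:off[1]+sz[1],off[0]:off[0]+sz[0]],None,fx=f,fy=f,interpolation=cv2.INTER_CUBIC)
    if J is not None: draw(n,c,off,f,parts,J)
    cv2.imwrite(f'pics/{n}_{tag}.png',c)
    return im
E
python3 - <<'E'
from look import *
look('top','a',(220,90),(200,110),4); look('side','a',(245,100),(200,145),4)
s=r.sense();print(s['eef_pos'],s['tcp_rot'],s['clock'])
print(proj('top',s['eef_pos']),proj('side',s['eef_pos']))
J=[589.86,-7.87,-.15]
t=pose((34,-208,110),*J)[0]; print(totool(t-s['eef_pos'],s['tcp_rot'][2]))
E
```

```text
[ 592.86063012 -221.04906257  161.03875448] [ 3.14142837e+00  8.96703686e-04 -1.51598091e-01] 2.3667
[[415.27024794 126.87272472]] [[427.84328078 170.86847093]]
[-0.82775077 -2.33556309 51.03875448]
```

View pics/top_a.png

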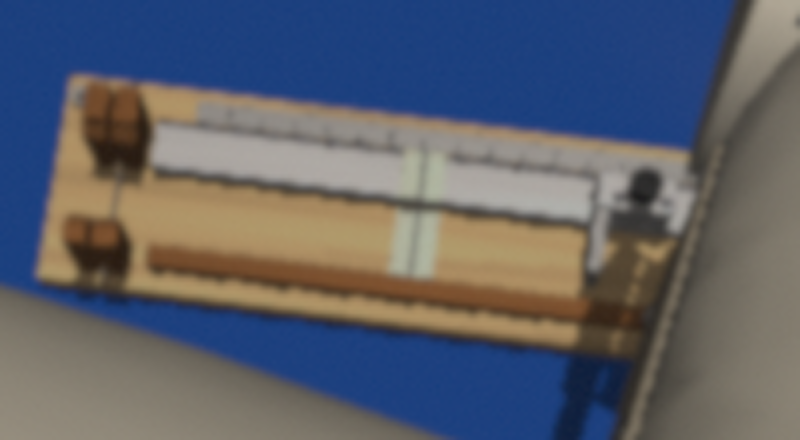

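View pics/side_a.png

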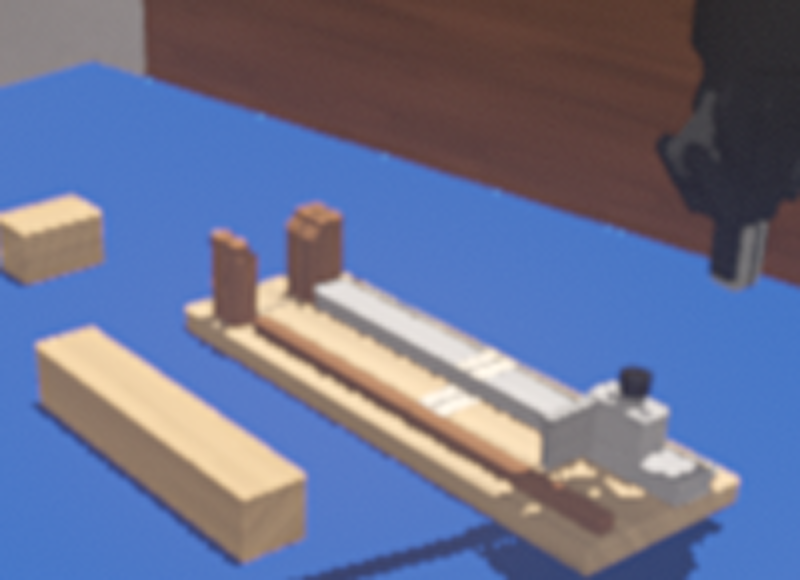

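Request:
{"method": "arm_command", "body": {
  "targets": [
    [0, 0, 0.0193, 0, 0, 0],
    [0, 0, 0.0193, 0, 0, 0],
    [0, 0, 0.0193, 0, 0, 0],
    [0, 0, 0.0193, 0, 0, 0],
    [0, 0, 0.0193, 0, 0, 0],
    [0, 0, 0.0193, 0, 0, 0],
    [0, 0, 0, 0, 0, 0],
    [0, 0, 0, 0, 0, 0],
    [0, 0, 0, 0, 0, 0]
  ]
}}

```text
clock: 3.12
eef_pos: [593.6, -221.8, 46.6]
tcp_rot: [3.141, -0.001, -0.152]
contact_force: [0.8, 0.1, 0.2]
opening: 0.001
```

```bash
python3 - <<'E'
from look import *
look('side','b',(300,120),(160,130),5)
s=r.sense();print(s['eef_pos'],s['tcp_rot'],s['clock'],s['contact_force'])
print(proj('side',s['eef_pos']))
E
```

```text
[ 594.02003779 -221.74452451   47.00299005] [ 3.14114285e+00 -1.91251413e-03 -1.51212115e-01] 3.1667 [0.43909746 0.48271847 0.22327725]
[[421.95951725 216.40411622]]
```

View pics/side_b.png

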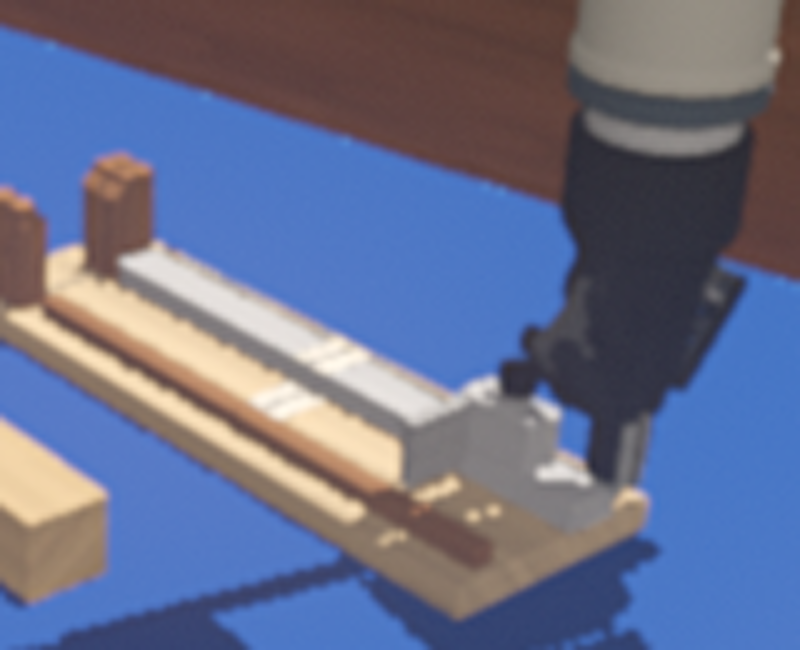

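Request:
{"method": "arm_command", "body": {
  "targets": [
    [0, -0.005, 0, 0, 0, 0],
    [0, -0.005, 0, 0, 0, 0],
    [0, -0.005, 0, 0, 0, 0],
    [0, -0.005, 0, 0, 0, 0],
    [0, -0.002, 0, 0, 0, 0],
    [0, -0.002, 0, 0, 0, 0],
    [0, -0.002, 0, 0, 0, 0],
    [0, 0, 0, 0, 0, 0]
  ]
}}

```text
clock: 3.83
eef_pos: [597.4, -194.7, 45.4]
tcp_rot: [-3.142, 0.0, -0.15]
contact_force: [-0.0, -0.8, 0.1]
opening: -0.003
```

Request:
{"method": "arm_command", "body": {
  "targets": [
    [0, -0.002, 0, 0, 0, 0],
    [0, -0.001, 0, 0, 0, 0],
    [0, 0, 0, 0, 0, 0]
  ]
}}

```text
clock: 4.08
eef_pos: [597.8, -192.2, 45.4]
tcp_rot: [3.141, 0.0, -0.15]
contact_force: [0.2, -0.4, 0.4]
opening: 0.005
```

Request:
{"method": "arm_command", "body": {
  "targets": [
    [0, -0.002, 0, 0, 0, 0],
    [0, -0.001, 0, 0, 0, 0],
    [0, 0, 0, 0, 0, 0]
  ]
}}

```text
clock: 4.33
eef_pos: [598.1, -190.2, 45.5]
tcp_rot: [3.14, -0.0, -0.15]
contact_force: [-1.9, -6.1, 0.1]
opening: -0.0
```

Request:
{"method": "arm_command", "body": {
  "targets": [
    [0, -0.002, 0, 0, 0, 0],
    [0, -0.001, 0, 0, 0, 0],
    [0, 0, 0, 0, 0, 0]
  ]
}}

```text
clock: 4.58
eef_pos: [598.5, -187.4, 45.5]
tcp_rot: [3.14, -0.0, -0.15]
contact_force: [-1.4, -6.6, -1.0]
opening: 0.004
```

Request:
{"method": "arm_command", "body": {
  "targets": [
    [0, -0.002, 0, 0, 0, 0],
    [0, -0.001, 0, 0, 0, 0],
    [0, 0, 0, 0, 0, 0]
  ]
}}

```text
clock: 4.83
eef_pos: [598.9, -184.4, 45.5]
tcp_rot: [3.14, -0.0, -0.15]
contact_force: [-1.7, -7.4, -0.3]
opening: -0.002
```

Request:
{"method": "arm_command", "body": {
  "targets": [
    [0, -0.003, 0, 0, 0, 0],
    [0, -0.004, 0, 0, 0, 0],
    [0, -0.004, 0, 0, 0, 0],
    [0, -0.004, 0, 0, 0, 0],
    [0, -0.004, 0, 0, 0, 0],
    [0, -0.004, 0, 0, 0, 0],
    [0, -0.004, 0, 0, 0, 0],
    [0, -0.004, 0, 0, 0, 0],
    [0, -0.004, 0, 0, 0, 0],
    [0, -0.004, 0, 0, 0, 0],
    [0, -0.004, 0, 0, 0, 0],
    [0, -0.004, 0, 0, 0, 0],
    [0, -0.004, 0, 0, 0, 0],
    [0, -0.004, 0, 0, 0, 0],
    [0, -0.004, 0, 0, 0, 0],
    [0, -0.003, 0, 0, 0, 0],
    [0, -0.002, 0, 0, 0, 0],
    [0, 0, 0, 0, 0, 0],
    [0, 0, 0, 0, 0, 0]
  ]
}}

```text
clock: 6.42
eef_pos: [608.4, -120.8, 45.5]
tcp_rot: [3.141, 0.0, -0.15]
contact_force: [-1.6, -5.0, 0.2]
opening: -0.002
```

```bash
python3 - <<'E'
from look import *
look('side','c',(300,130),(120,100),6)
look('top','c',(280,100),(120,90),6)
s=r.sense();print(s['eef_pos'],s['tcp_rot'],s['clock'],s['contact_force'])
E
```

```text
[ 608.45362504 -120.83084664   45.45367512] [ 3.14060212e+00  1.89331619e-04 -1.49962691e-01] 6.5167 [-1.22202969 -4.01019228 -0.29501761]
```

View pics/side_c.png

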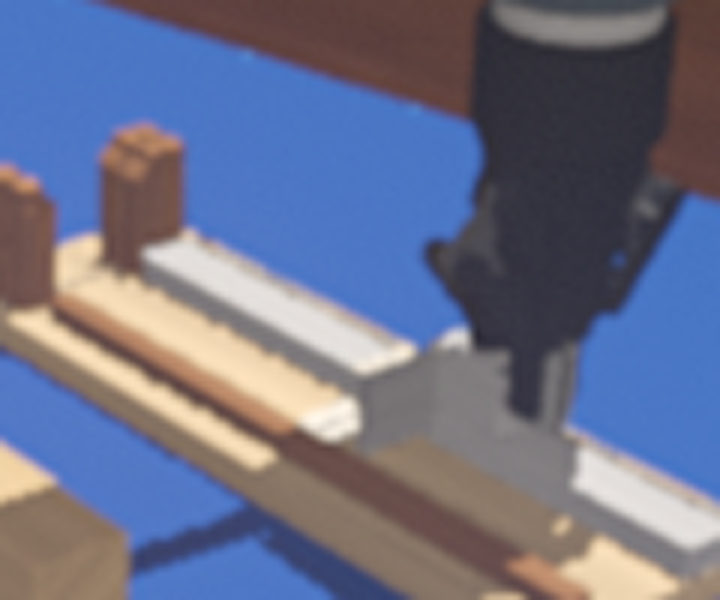

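View pics/top_c.png

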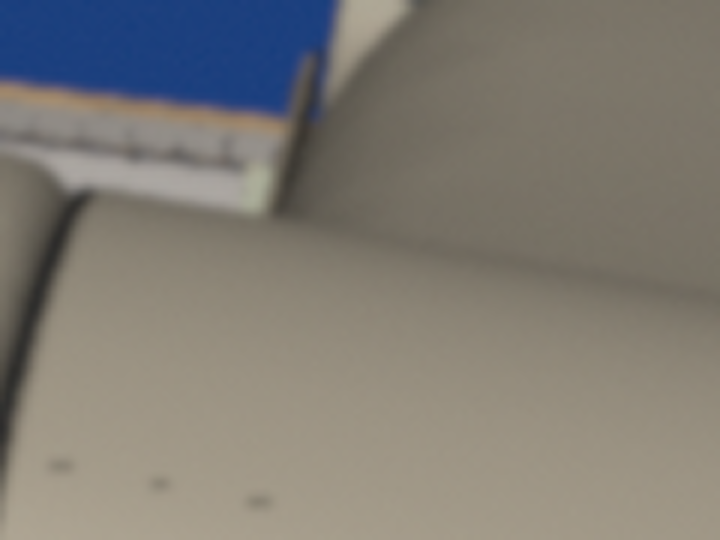

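Request:
{"method": "arm_command", "body": {
  "targets": [
    [0, -0.003, 0, 0, 0, 0],
    [0, -0.003, 0, 0, 0, 0],
    [0, -0.003, 0, 0, 0, 0],
    [0, -0.003, 0, 0, 0, 0],
    [0, -0.003, 0, 0, 0, 0],
    [0, -0.002, 0, 0, 0, 0],
    [0, -0.001, 0, 0, 0, 0],
    [0, 0, 0, 0, 0, 0],
    [0, 0, 0, 0, 0, 0],
    [0, 0, 0, 0, 0, 0]
  ]
}}

```text
clock: 7.35
eef_pos: [611.1, -103.2, 45.4]
tcp_rot: [3.14, 0.0, -0.15]
contact_force: [-2.2, -6.0, -0.4]
opening: -0.001
```

```bash
python3 - <<'E'
from look import *
look('side','d',(300,130),(120,100),6)
s=r.sense();print(s['eef_pos'],s['tcp_rot'],s['clock'],s['contact_force'],s['qpos'])
E
```

```text
[ 611.11340487 -103.19956613   45.47736274] [ 3.14039507e+00  2.15270620e-04 -1.49937948e-01] 7.4 [-0.9668924  -5.56161224 -0.15400501] [-1.69048948e-01  5.66117786e-01  1.77212304e+00 -1.66913572e-03
  8.03544872e-01 -1.79523666e-02]
```

View pics/side_d.png

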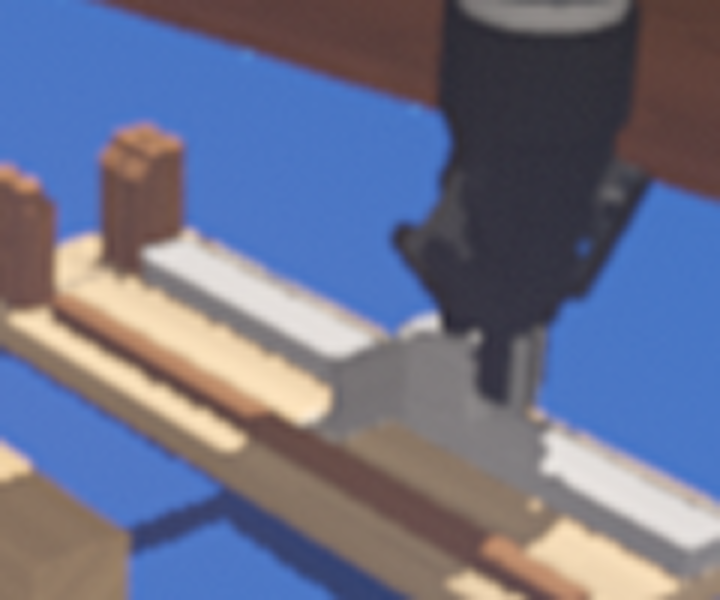

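Request:
{"method": "arm_command", "body": {
  "targets": [
    [0, 0.01, 0, 0, 0, 0],
    [0, 0.02, 0, 0, 0, 0],
    [0, 0.025, 0, 0, 0, 0],
    [0, 0.025, 0, 0, 0, 0],
    [0, 0.025, 0, 0, 0, 0],
    [0, 0.015, 0, 0, 0, 0],
    [0, 0, 0, 0, 0, 0],
    [0, 0, 0, 0, 0, 0]
  ]
}}

```text
clock: 8.07
eef_pos: [593.2, -221.5, 45.4]
tcp_rot: [-3.141, 0.0, -0.152]
contact_force: [-0.1, -1.0, -0.7]
opening: -0.004
```

```bash
python3 - <<'E'
from look import *
J=[589.86,-7.87,-.15]
look('side','e',(300,130),(120,100),6)
look('top','e',(280,100),(120,90),6)
s=r.sense();print(s['eef_pos'],s['clock'],s['contact_force'])
E
```

```text
[ 593.40157287 -220.1651518    45.38521268] 8.1667 [-0.56041896  0.4531104  -0.54035628]
```

View pics/top_e.png

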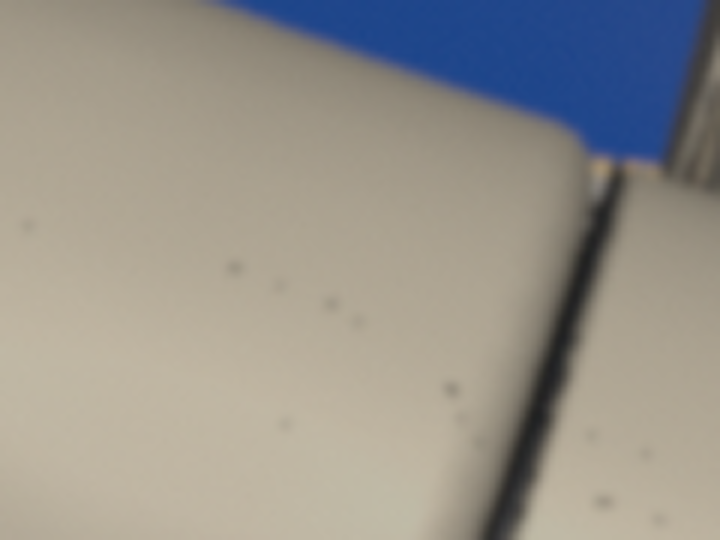

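View pics/side_e.png

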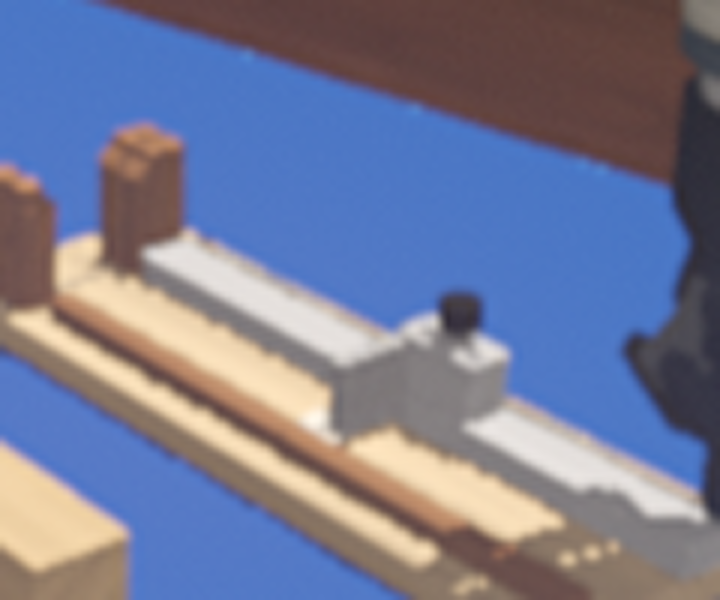

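Request:
{"method": "arm_command", "body": {
  "targets": [
    [0, 0.01, -0.03, 0, 0, 0],
    [0, 0.01, -0.03, 0, 0, 0],
    [0, 0.01, -0.03, 0, 0, 0],
    [0, 0.01, -0.03, 0, 0, 0],
    [0, 0.01, -0.02, 0, 0, 0],
    [0, 0, 0, 0, 0, 0],
    [0, 0, 0, 0, 0, 0]
  ]
}}

```text
clock: 8.75
eef_pos: [586.8, -269.8, 186.8]
tcp_rot: [3.141, -0.002, -0.149]
contact_force: [-0.6, 1.2, -0.6]
opening: -0.0
```

```bash
python3 - <<'E'
from look import *
look('top','f',(280,100),(120,90),6)
s=r.sense();print(s['eef_pos'],s['clock'],s['contact_force'])
E
```

```text
[ 585.9939033  -269.18432729  185.24781465] 8.8 [-0.42208037 -0.46953098  0.02311819]
```

View pics/top_f.png

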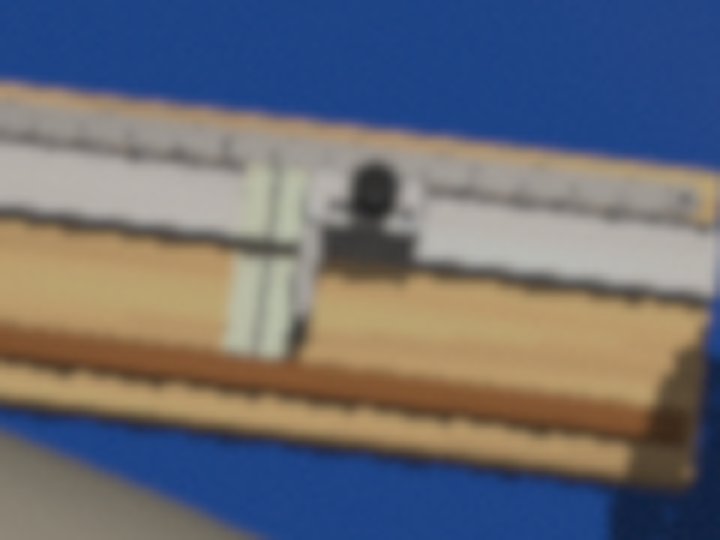

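```bash
cat >> look.py <<'E'
J0=[589.86,-7.87,-.15]
def prof(im,n,xs,ys,z,J=J0):
    g=cv2.cvtColor(im,cv2.COLOR_BGR2GRAY).astype(np.float32)
    X,Y=np.meshgrid(xs,ys); P=np.c_[X.ravel(),Y.ravel(),np.full(X.size,z)]
    q=proj(n,pose(P,*J)).astype(np.float32)
    return cv2.remap(g,q[:,0].reshape(X.shape),q[:,1].reshape(X.shape),cv2.INTER_LINEAR)
E
python3 - <<'E'
from look import *
np.set_printoptions(precision=1,suppress=True,linewidth=160)
im=cv2.imread('pics/top_f_raw.png')
im0=cv2.imread('pics/top0.png')
ys=np.arange(-48,-5,1.)
for name,i in(('f',im),('0',im0)):
  print(name)
  a=prof(i,'top',np.arange(28,50,2.),ys,34).mean(1); b=prof(i,'top',np.arange(-18,12,2.),ys,18).mean(1)
  c=prof(i,'top',np.arange(-10,18,2.),ys,60).mean(1); d=prof(i,'top',np.arange(0,40,5.),ys,34)
  for y,u,v,w in zip(ys,a,b,c): print(int(y),round(float(u)),round(float(v)),round(float(w)),end=' | ')
  print()
# line tilt: min location per x
for x in range(26,52,4):
  p=prof(im0,'top',[x],np.arange(-30,-12,.25),34)[:,0]; k=p.argmin(); w=np.clip(np.percentile(p,70)-p,0,None); yy=np.arange(-30,-12,.25); m=abs(yy-yy[k])<4; print(x,yy[k],(w*yy)[m].sum()/w[m].sum())
for x in range(-20,18,5):
  p=prof(im0,'top',[x],np.arange(-30,-12,.25),18)[:,0]; k=p.argmin(); w=np.clip(np.percentile(p,70)-p,0,None); m=abs(yy-yy[k])<4; print(x,yy[k],(w*yy)[m].sum()/w[m].sum())
E
```

```text
f
-48 118 156 117 | -47 122 156 117 | -46 126 154 117 | -45 129 152 119 | -44 133 148 122 | -43 139 144 126 | -42 145 137 132 | -41 152 130 138 | -40 157 123 145 | -39 161 117 150 | -38 163 113 153 | -37 164 111 153 | -36 163 114 151 | -35 162 119 148 | -34 163 128 146 | -33 164 139 145 | -32 168 150 148 | -31 173 162 151 | -30 178 171 155 | -29 181 176 157 | -28 182 180 158 | -27 182 180 157 | -26 180 178 154 | -25 175 174 150 | -24 170 168 145 | -23 164 163 140 | -22 159 159 139 | -21 158 158 140 | -20 160 160 144 | -19 166 166 148 | -18 172 171 151 | -17 177 176 153 | -16 180 179 154 | -15 182 180 154 | -14 183 181 154 | -13 182 180 154 | -12 182 179 153 | -11 181 177 152 | -10 179 175 150 | -9 178 171 148 | -8 177 168 145 | -7 176 164 143 | -6 176 161 141 | 
0
-48 237 218 198 | -47 237 218 199 | -46 237 219 200 | -45 236 218 200 | -44 236 219 199 | -43 236 219 199 | -42 236 218 199 | -41 236 219 200 | -40 236 219 200 | -39 236 220 202 | -38 237 221 204 | -37 237 223 206 | -36 238 226 209 | -35 238 229 212 | -34 239 233 214 | -33 240 235 216 | -32 240 237 218 | -31 240 238 218 | -
[... 184 characters left out ...]
26 226 203 | -19 230 230 206 | -18 234 234 208 | -17 237 236 209 | -16 239 237 210 | -15 239 238 210 | -14 240 238 210 | -13 240 238 211 | -12 239 238 211 | -11 239 236 210 | -10 238 235 209 | -9 238 232 207 | -8 237 229 204 | -7 237 226 202 | -6 237 223 200 | 
26 -20.0 -20.415400715930655
30 -21.75 -21.40105407763324
34 -21.25 -21.383287358979864
38 -20.75 -21.12051680067222
42 -20.25 -20.820247653429604
46 -22.0 -21.413665220303447
50 -21.75 -21.216916714108702
-20 -21.25 -20.50228311649257
-15 -20.75 -20.98423513121817
-10 -20.5 -20.95648656446479
-5 -21.75 -21.48773242222011
0 -21.25 -21.362950226129588
5 -20.5 -20.98346362539467
10 -22.25 -21.681381330161678
15 -21.75 -21.38394040774321
```

Request:
{"method": "arm_command", "body": {
  "targets": [
    [0, -0.01, 0.028, 0, 0, 0],
    [0, -0.01, 0.028, 0, 0, 0],
    [0, -0.01, 0.028, 0, 0, 0],
    [0, -0.01, 0.028, 0, 0, 0],
    [0, -0.01, 0.028, 0, 0, 0],
    [0, -0.02, 0, 0, 0, 0],
    [0, -0.025, 0, 0, 0, 0],
    [0, -0.025, 0, 0, 0, 0],
    [0, -0.02, 0, 0, 0, 0],
    [0, -0.01, 0, 0, 0, 0],
    [0, 0, 0, 0, 0, 0],
    [0, 0, 0, 0, 0, 0]
  ]
}}

```text
clock: 9.8
eef_pos: [607.8, -121.3, 44.6]
tcp_rot: [3.141, 0.001, -0.148]
contact_force: [0.7, -0.3, -0.5]
opening: 0.003
```

```bash
python3 - <<'E'
from look import *
for k in range(1):
    s=r.sense();print(s['eef_pos'],s['tcp_rot'],s['clock'],s['contact_force'])
print(totool(np.array([611.11,-103.2,45.4])-s['eef_pos'],-.15))
E
```

```text
[ 607.79197143 -121.3446737    44.64726636] [ 3.14145034e+00  1.47388863e-03 -1.48157422e-01] 9.8 [ 0.68078529 -0.27014546 -0.47822451]
[  0.56926453 -18.43676856  -0.75273364]
```

Go 18.4 to contact plus 9 mm: total 27.4 mm.

Request:
{"method": "arm_command", "body": {
  "targets": [
    [0, -0.005, 0, 0, 0, 0],
    [0, -0.005, 0, 0, 0, 0],
    [0, -0.004, 0, 0, 0, 0],
    [0, -0.002, 0, 0, 0, 0],
    [0, -0.002, 0, 0, 0, 0],
    [0, -0.002, 0, 0, 0, 0],
    [0, -0.002, 0, 0, 0, 0],
    [0, -0.002, 0, 0, 0, 0],
    [0, -0.0014, 0, 0, 0, 0],
    [0, -0.001, 0, 0, 0, 0],
    [0, 0, 0, 0, 0, 0],
    [0, 0, 0, 0, 0, 0]
  ]
}}

```text
clock: 10.8
eef_pos: [612.2, -97.0, 45.6]
tcp_rot: [3.14, -0.0, -0.15]
contact_force: [-0.2, -5.9, -0.2]
opening: 0.002
```

```bash
python3 - <<'E'
from look import *
s=r.sense();print(s['eef_pos'],s['tcp_rot'],s['clock'],s['contact_force'])
print(totool(np.array([611.11,-103.2,45.4])-s['eef_pos'],-.15))
E
```

```text
[612.21058289 -97.01995328  45.57448185] [ 3.14012355e+00 -1.31582978e-04 -1.49732790e-01] 10.8 [-0.18915728 -5.93985124 -0.23059232]
[-0.16468989  6.27512051  0.17448185]
```

Request:
{"method": "arm_command", "body": {
  "targets": [
    [0, -0.0015, 0, 0, 0, 0],
    [0, -0.001, 0, 0, 0, 0],
    [0, -0.001, 0, 0, 0, 0],
    [0, 0, 0, 0, 0, 0],
    [0, 0, 0, 0, 0, 0],
    [0, 0, 0, 0, 0, 0]
  ]
}}

```text
clock: 11.3
eef_pos: [612.7, -93.6, 45.6]
tcp_rot: [3.14, -0.0, -0.15]
contact_force: [-1.4, -6.1, 0.7]
opening: -0.0
```

Request:
{"method": "arm_command", "body": {
  "targets": [
    [0, 0.01, 0, 0, 0, 0],
    [0, 0.025, 0, 0, 0, 0],
    [0, 0.03, 0, 0, 0, 0],
    [0, 0.03, -0.02, 0, 0, 0],
    [0, 0.03, -0.03, 0, 0, 0],
    [0, 0.03, -0.03, 0, 0, 0],
    [0, 0.02, -0.03, 0, 0, 0],
    [0, 0, -0.03, 0, 0, 0],
    [0, 0, 0, 0, 0, 0],
    [0, 0, 0, 0, 0, 0]
  ]
}}

```text
clock: 12.13
eef_pos: [587.6, -265.7, 186.5]
tcp_rot: [3.141, -0.004, -0.151]
contact_force: [-0.8, 0.4, -0.6]
opening: 0.002
```

```bash
python3 - <<'E'
from look import *
im=look('top','g',(280,100),(120,90),6)
s=r.sense();print(s['eef_pos'],s['tcp_rot'],s['clock'],s['contact_force'])
ys=np.arange(-48,-5,1.)
for i in (im,cv2.imread('pics/top_f_raw.png')):
  c=prof(i,'top',np.arange(-10,18,2.),ys,60).mean(1);a=prof(i,'top',np.arange(28,50,2.),ys,34).mean(1);b=prof(i,'top',np.arange(-18,12,2.),ys,18).mean(1)
  for y,u,v,w in zip(ys,a,b,c): print(int(y),round(float(u)),round(float(v)),round(float(w)),end=' | ')
  print()
E
```

```text
[ 586.71788266 -264.70144835  184.67312853] [ 3.14157968e+00 -8.18643203e-04 -1.50468346e-01] 12.1833 [ 0.10731894  0.96635223 -0.64564228]
-48 53 156 114 | -47 54 156 114 | -46 56 156 115 | -45 59 156 115 | -44 63 156 115 | -43 70 156 115 | -42 78 156 114 | -41 87 156 114 | -40 97 156 114 | -39 105 157 114 | -38 112 158 115 | -37 118 158 117 | -36 122 159 120 | -35 126 158 123 | -34 131 156 127 | -33 138 151 132 | -32 144 144 137 | -31 150 135 143 | -30 156 127 148 | -29 159 120 151 | -28 160 115 152 | -27 159 112 150 | -26 155 112 146 | -25 149 114 139 | -24 143 117 133 | -23 138 121 130 | -22 138 129 131 | -21 143 139 135 | -20 151 150 141 | -19 161 160 146 | -18 169 169 150 | -17 175 175 152 | -16 179 178 153 | -15 182 180 154 | -14 182 180 154 | -13 182 180 154 | -12 181 179 153 | -11 180 177 152 | -10 179 174 150 | -9 178 171 148 | -8 176 167 145 | -7 176 164 143 | -6 175 161 141 | 
-48 118 156 117 | -47 122 156 117 | -46 126 154 117 | -45 129 152 119 | -44 133 148 122 | -43 139 144 126 | -42 145 137 132 | -41 152 130 138 | -40 157 123 145 | -39 161 117 150 | -38 163 113 153 | -37 164 111 153 | -36 163 114 151 | -35 162 119 148 | -34 163 128 146 | -33 164 139 145 | -32 168 150 148 | -31 173 162 151 | -30 178 171 155 | -29 181 176 157 | -28 182 180 158 | -27 182 180 157 | -26 180 178 154 | -25 175 174 150 | -24 170 168 145 | -23 164 163 140 | -22 159 159 139 | -21 158 158 140 | -20 160 160 144 | -19 166 166 148 | -18 172 171 151 | -17 177 176 153 | -16 180 179 154 | -15 182 180 154 | -14 183 181 154 | -13 182 180 154 | -12 182 179 153 | -11 181 177 152 | -10 179 175 150 | -9 178 171 148 | -8 177 168 145 | -7 176 164 143 | -6 176 161 141 |
```

View pics/top_g.png

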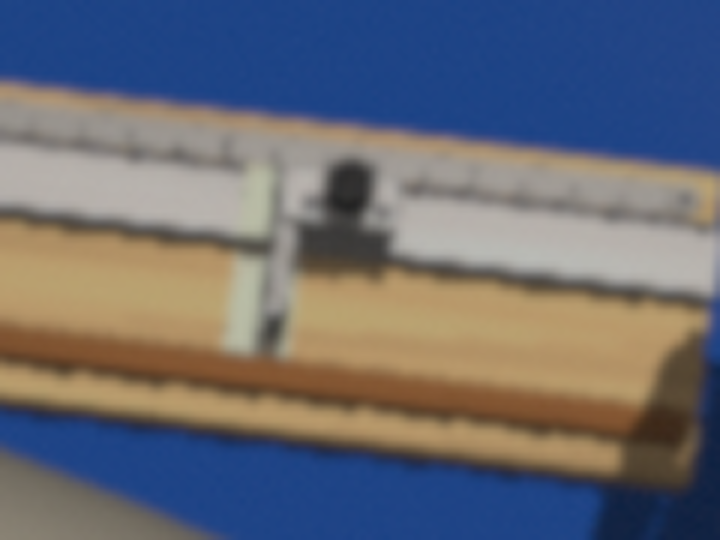

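Request:
{"method": "arm_command", "body": {
  "targets": [
    [0, 0, 0.028, 0, 0, 0],
    [0, -0.02, 0.028, 0, 0, 0],
    [0, -0.025, 0.028, 0, 0, 0],
    [0, -0.025, 0.028, 0, 0, 0],
    [0, -0.025, 0.028, 0, 0, 0],
    [0, -0.025, 0, 0, 0, 0],
    [0, -0.025, 0, 0, 0, 0],
    [0, -0.015, 0, 0, 0, 0],
    [0, 0, 0, 0, 0, 0],
    [0, 0, 0, 0, 0, 0],
    [0, 0, 0, 0, 0, 0]
  ]
}}

```text
clock: 13.1
eef_pos: [610.5, -106.6, 44.2]
tcp_rot: [3.141, 0.0, -0.149]
contact_force: [0.3, -0.5, 0.3]
opening: 0.004
```

```bash
cat > st.py <<'E'
from look import *
s=r.sense();print(s['eef_pos'],s['tcp_rot'],s['clock'],s['contact_force'])
print('to last contact',totool(np.array([612.7,-93.6,45.6])-s['eef_pos'],-.15))
E
python3 st.py
```

```text
[ 610.53727499 -106.58182404   44.1917548 ] [ 3.14128986e+00  3.31576440e-04 -1.49482652e-01] 13.1 [ 0.27785943 -0.51866447  0.31235657]
to last contact [  0.1984604  -13.15924574  -1.4082452 ]
```

Request:
{"method": "arm_command", "body": {
  "targets": [
    [0, -0.004, 0, 0, 0, 0],
    [0, -0.004, 0, 0, 0, 0],
    [0, -0.002, 0, 0, 0, 0],
    [0, -0.001, 0, 0, 0, 0],
    [0, -0.001, 0, 0, 0, 0],
    [0, -0.001, 0, 0, 0, 0],
    [0, -0.001, 0, 0, 0, 0],
    [0, 0, 0, 0, 0, 0],
    [0, 0, 0, 0, 0, 0],
    [0, 0, 0, 0, 0, 0]
  ]
}}

```text
clock: 13.93
eef_pos: [612.8, -93.3, 44.5]
tcp_rot: [3.14, -0.0, -0.15]
contact_force: [-1.5, -4.9, 0.9]
opening: 0.002
```

```bash
python3 st.py
```

```text
[612.77349004 -93.27486187  44.46577612] [ 3.14037609e+00 -6.41515747e-05 -1.49707612e-01] 13.9333 [-1.47387359 -4.92973344  0.85238543]
to last contact [-0.02407679  0.3324694  -1.13422388]
```

Request:
{"method": "arm_command", "body": {
  "targets": [
    [0, -0.001, 0, 0, 0, 0],
    [0, -0.001, 0, 0, 0, 0],
    [0, -0.0005, 0, 0, 0, 0],
    [0, 0, 0, 0, 0, 0],
    [0, 0, 0, 0, 0, 0],
    [0, 0, 0, 0, 0, 0]
  ]
}}

```text
clock: 14.43
eef_pos: [613.1, -91.1, 44.5]
tcp_rot: [3.14, -0.0, -0.15]
contact_force: [-1.3, -7.3, 0.2]
opening: 0.002
```

```bash
python3 st.py
```

```text
[613.06787151 -91.10837694  44.4881496 ] [ 3.14002655e+00 -4.24462439e-05 -1.49662073e-01] 14.4333 [-1.32122941 -7.29767909  0.17315009]
to last contact [ 0.00860279  2.51861885 -1.1118504 ]
```

Request:
{"method": "arm_command", "body": {
  "targets": [
    [0, 0.01, 0, 0, 0, 0],
    [0, 0.025, 0, 0, 0, 0],
    [0, 0.03, 0, 0, 0, 0],
    [0, 0.03, -0.02, 0, 0, 0],
    [0, 0.03, -0.03, 0, 0, 0],
    [0, 0.03, -0.03, 0, 0, 0],
    [0, 0.02, -0.03, 0, 0, 0],
    [0, 0, -0.03, 0, 0, 0],
    [0, 0, 0, 0, 0, 0],
    [0, 0, 0, 0, 0, 0],
    [0, 0, 0, 0, 0, 0]
  ]
}}

```text
clock: 15.35
eef_pos: [586.7, -261.7, 182.8]
tcp_rot: [-3.141, 0.001, -0.15]
contact_force: [-0.9, 0.7, -0.2]
opening: 0.001
```

```bash
python3 - <<'E'
from look import *
im=look('top','h',(280,110),(70,70),8)
look('side','h',(300,130),(100,90),7)
s=r.sense();print(s['eef_pos'],s['clock'])
yy=np.arange(-60,-5,.5)
for n in 'fgh':
  i=cv2.imread(f'pics/top_{n}_raw.png')
  c=prof(i,'top',np.arange(-6,18,2.),yy,60).mean(1); k=c[(yy<-21)].argmax(); print(n,yy[k], [ (float(y),int(v)) for y,v in zip(yy[40:90:3],c[40:90:3])])
  # knob dark centroid on top z=83
  k=prof(i,'top',np.arange(26,42,1.),yy-26,83).mean(1); w=np.clip(110-k,0,None); print('knob->face',((yy*w).sum()/w.sum()))
E
```

```text
[ 586.36466497 -261.12901055  181.75257188] 15.45
f -28.0 [(-40.0, 144), (-38.5, 151), (-37.0, 153), (-35.5, 149), (-34.0, 145), (-32.5, 143), (-31.0, 147), (-29.5, 152), (-28.0, 154), (-26.5, 151), (-25.0, 145), (-23.5, 138), (-22.0, 135), (-20.5, 137), (-19.0, 143), (-17.5, 147), (-16.0, 148)]
knob->face -33.29340546526509
g -28.0 [(-40.0, 105), (-38.5, 106), (-37.0, 109), (-35.5, 113), (-34.0, 121), (-32.5, 131), (-31.0, 141), (-29.5, 149), (-28.0, 152), (-26.5, 147), (-25.0, 138), (-23.5, 129), (-22.0, 128), (-20.5, 134), (-19.0, 141), (-17.5, 146), (-16.0, 148)]
knob->face -23.767422198233067
h -25.0 [(-40.0, 105), (-38.5, 106), (-37.0, 108), (-35.5, 112), (-34.0, 117), (-32.5, 121), (-31.0, 125), (-29.5, 132), (-28.0, 141), (-26.5, 149), (-25.0, 152), (-23.5, 149), (-22.0, 144), (-20.5, 141), (-19.0, 141), (-17.5, 144), (-16.0, 146)]
knob->face -20.980778267300874
```

View pics/top_h.png

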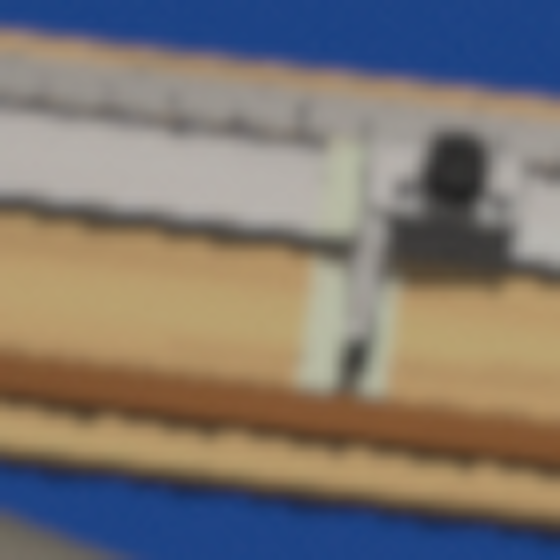

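View pics/side_h.png

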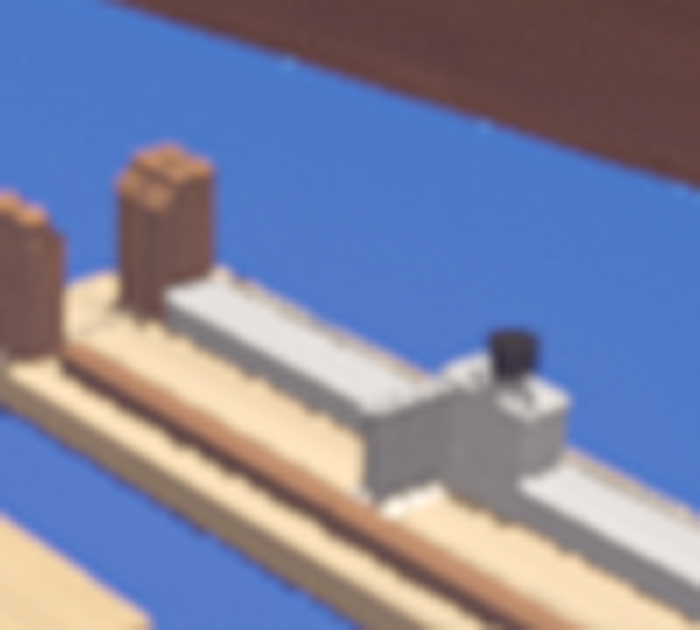

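```bash
python3 - <<'E'
from look import *
# batten edges in initial top image: rectified sub-pixel edges at z=44
im=cv2.imread('pics/top0.png'); g=im[:,:,2].astype(np.float32)
def samp(P,n,img):
    q=proj(n,P).astype(np.float32); return cv2.remap(img,q[:,0].reshape(-1,1),q[:,1].reshape(-1,1),cv2.INTER_LINEAR)[:,0]
for n in('top','side'):
  g=cv2.imread(f'pics/{n}0.png')[:,:,2].astype(np.float32)
  B=np.array([428.8,62.2,-1.74])
  for it in range(3):
    def edge(p0,d,rng=8):  # signed pos of steepest grad along d (batten frame)
        t=np.arange(-rng,rng,.25); P=np.array([[p0[0]+d[0]*k,p0[1]+d[1]*k,44] for k in t]); v=cv2.GaussianBlur(samp(pose(P,*B),n,g).reshape(-1,1),(1,5),0)[:,0]
        gr=-np.gradient(v); gr[gr<0.5*gr.max()]=0; return (t*gr).sum()/gr.sum()
    Lx=np.arange(-100,101,10.); Ly=np.arange(-14,15,4.)
    up=np.array([edge((x,22),(0,1)) for x in Lx]); dn=np.array([edge((x,-22),(0,-1)) for x in Lx])
    r_=np.array([edge((120,y),(1,0)) for y in Ly]); l_=np.array([edge((-120,y),(-1,0)) for y in Ly])
    print(n,B,'edges med', *[round(float(np.median(a)),2) for a in(up,dn,r_,l_)])
    use=up if n=='side' else up
    sl=np.polyfit(Lx,up,1)[0]; sl2=-np.polyfit(Lx,dn,1)[0]
    print('  slopes',sl,sl2)
    dx=(np.median(r_)-np.median(l_))/2; dy=(np.median(up)-np.median(dn))/2
    B[:2]=pose((dx,dy,0),*B)[0][:2]; B[2]+=(sl+sl2)/2
E
python3 st.py
```

```text
top [428.8   62.2   -1.74] edges med 1.04 1.44 -0.12 2.03
  slopes 0.004681059766490037 0.0016130652650503093
top [428.78491705  63.28924976  -1.73685294] edges med 1.12 1.29 0.96 0.98
  slopes 0.0016814311252005259 -0.0009592173013670592
top [428.7027257   63.31494703  -1.73649183] edges med 1.22 1.24 0.99 0.96
  slopes 0.0013671756634028153 -0.0013928014719842379
side [428.8   62.2   -1.74] edges med 1.94 0.92 1.61 2.59
  slopes 0.003975772721819331 0.00578585193595075
side [429.386987    62.59613209  -1.73511919] edges med 1.47 1.47 2.11 2.19
  slopes -0.0013141739967949592 0.0016056997443807972
side [429.39132879  62.63515312  -1.73497342] edges med 1.46 1.43 2.16 2.11
  slopes -0.0019821224379456014 0.0017457542365737725
[ 586.36466497 -261.12901055  181.75257188] [-3.14080067e+00  2.46773385e-03 -1.49541125e-01] 15.45 [-0.17329813 -0.72010375 -0.68921579]
to last contact [   1.00439513 -169.58334363  136.15257188]
```

Request:
{"method": "arm_command", "body": {
  "targets": [
    [-0.017, -0.0247, 0, 0, 0, 0],
    [-0.017, -0.0247, 0, 0, 0, 0],
    [-0.017, -0.0247, 0, 0, 0, 0],
    [-0.017, -0.0247, 0, 0, 0, 0],
    [-0.017, -0.0247, 0, 0, 0, 0],
    [-0.017, -0.0247, 0, 0, 0, 0],
    [-0.017, -0.0247, 0, 0, 0, 0],
    [-0.017, -0.0247, 0, 0, 0, 0],
    [-0.017, -0.0247, 0, 0, 0, 0],
    [-0.017, -0.0247, 0, 0, 0, 0],
    [-0.017, -0.0247, 0, 0, 0, 0],
    [-0.017, -0.0247, 0, 0, 0, 0.015],
    [0, 0, 0.03, 0, 0, 0],
    [0, 0, 0.03, 0, 0, 0],
    [0, 0, 0, 0, 0, 0],
    [0, 0, 0, 0, 0, 0],
    [0, 0, 0, 0, 0, 0]
  ],
  "fingers": 0.0854
}}

```text
clock: 16.87
eef_pos: [430.0, 61.7, 123.7]
tcp_rot: [3.141, 0.001, -0.165]
contact_force: [0.0, -0.6, -0.2]
opening: 1.0
```

```bash
cat > st2.py <<'E'
import sys
from look import *
s=r.sense();print(s['eef_pos'],s['tcp_rot'],s['clock'],s['contact_force'],s['opening'])
t=np.array([float(a) for a in sys.argv[1:4]]); print('tool shift',totool(t-s['eef_pos'],s['tcp_rot'][2]))
E
python3 st2.py 429 63 19
```

```text
[429.95152741  61.73669715 123.73244709] [ 3.14135488e+00  8.05232993e-04 -1.64982952e-01] 16.8667 [ 0.02820007 -0.56598962 -0.20480619] 1.0002319306001206
tool shift [ -1.14608596  -1.08987406 104.73244709]
```

Request:
{"method": "arm_command", "body": {
  "targets": [
    [-0.001, -0.001, 0.02, 0, 0, 0],
    [0, 0, 0.02, 0, 0, 0],
    [0, 0, 0.02, 0, 0, 0],
    [0, 0, 0.02, 0, 0, 0],
    [0, 0, 0.014, 0, 0, 0],
    [0, 0, 0.008, 0, 0, 0],
    [0, 0, 0, 0, 0, 0],
    [0, 0, 0, 0, 0, 0],
    [0, 0, 0, 0, 0, 0]
  ]
}}

```text
clock: 17.62
eef_pos: [430.0, 62.9, 22.4]
tcp_rot: [-3.141, -0.002, -0.165]
contact_force: [-0.2, 0.2, 0.0]
opening: 1.0
```

```bash
python3 st2.py 429 63 19; python3 - <<'E'
from look import *
look('side','i',(220,130),(130,110),6)
E
```

```text
[430.04423424  62.9155335   22.4275407 ] [-3.14104864e+00 -1.70306805e-03 -1.65277024e-01] 17.6167 [-0.23592774  0.18209645  0.00075562] 0.9998935576780825
tool shift [-1.04390117  0.08848779  3.4275407 ]
```

View pics/side_i.png

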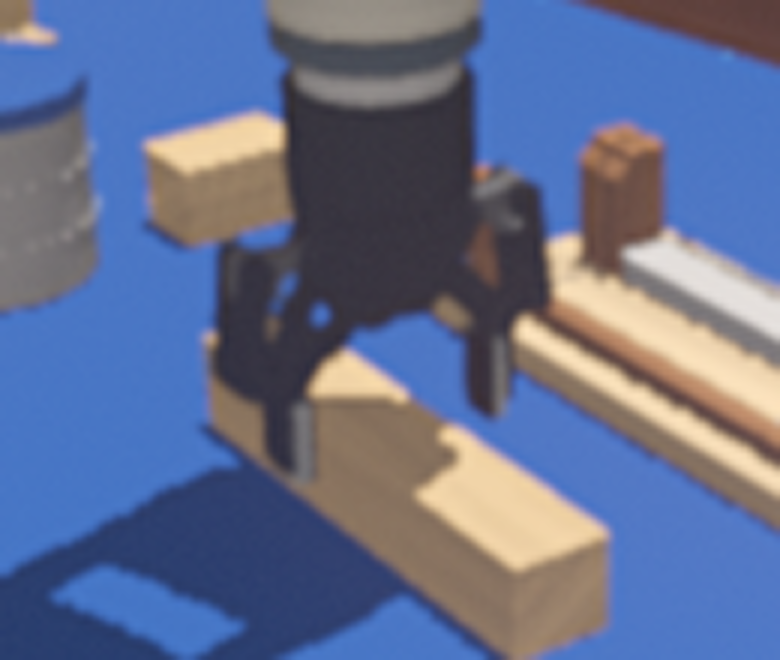

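Request:
{"method": "arm_command", "body": {
  "targets": [
    [-0.001, 0, 0.004, 0, 0, 0],
    [0, 0, 0, 0, 0, 0],
    [0, 0, 0, 0, 0, 0],
    [0, 0, 0, 0, 0, 0]
  ]
}}

```text
clock: 18.0
eef_pos: [428.0, 63.1, 17.5]
tcp_rot: [-3.142, -0.0, -0.165]
contact_force: [0.6, -0.5, -0.0]
opening: 1.004
```

Request:
{"method": "arm_command", "body": {
  "targets": [
    [0, 0, 0, 0, 0, 0],
    [0, 0, 0, 0, 0, 0],
    [0, 0, 0, 0, 0, 0],
    [0, 0, 0, 0, 0, 0],
    [0, 0, 0, 0, 0, 0],
    [0, 0, 0, 0, 0, 0],
    [0, 0, 0, 0, 0, 0],
    [0, 0, 0, 0, 0, 0],
    [0, 0, 0, 0, 0, 0],
    [0, 0, 0, 0, 0, 0]
  ],
  "fingers": 0,
  "squeeze": 40
}}

```text
clock: 18.83
eef_pos: [428.2, 63.1, 17.5]
tcp_rot: [-3.142, -0.0, -0.165]
contact_force: [-1.0, -0.1, 5.0]
opening: 0.51
```

```bash
python3 st2.py 429 63 19
```

```text
[428.18231245  63.05124773  17.4903986 ] [-3.14152973e+00 -2.55844343e-04 -1.64996290e-01] 18.8333 [-1.00527723 -0.13007239  5.0167365 ] 0.5098848098195395
tool shift [ 0.81499987 -0.08375236 -1.5096014 ]
```

Request:
{"method": "arm_command", "body": {
  "targets": [
    [0, 0, -0.01, 0, 0, 0],
    [0, 0, -0.02, 0, 0, 0],
    [0, 0, -0.025, 0, 0, -0.005],
    [0, 0, -0.025, 0, 0, -0.005],
    [0, 0, -0.025, 0, 0, -0.005],
    [0, 0, -0.015, 0, 0, 0],
    [0, 0, 0, 0, 0, 0],
    [0, 0, 0, 0, 0, 0],
    [0, 0, 0, 0, 0, 0]
  ]
}}

```text
clock: 19.58
eef_pos: [427.3, 63.0, 136.6]
tcp_rot: [3.141, 0.001, -0.15]
contact_force: [-0.2, -0.1, -1.9]
opening: 0.509
```

```bash
python3 - <<'E'
from look import *
np.set_printoptions(precision=4,suppress=True)
# edge lines: (cam, x, z, y range, sign of brightness change along +x, channel)
def refine(n,fn,J,edges):
    im=cv2.imread(fn).astype(np.float32)
    out=[]
    for (x,z,y0,y1,sg,ch) in edges:
        g=im[:,:,ch] if ch<3 else im.mean(2)
        ys=np.arange(y0,y1,8.); t=np.arange(-6,6.01,.25); pos=[]
        for y in ys:
            P=np.c_[x+t,np.full(t.size,y),np.full(t.size,z)]; q=proj(n,pose(P,*J)).astype(np.float32)
            v=cv2.remap(g,q[:,0].reshape(-1,1),q[:,1].reshape(-1,1),cv2.INTER_LINEAR); v=cv2.GaussianBlur(v,(1,7),0)[:,0]
            gr=sg*np.gradient(v); gr[gr<.5*gr.max()]=0; pos.append((t*gr).sum()/gr.sum())
        pf=np.polyfit(ys,pos,1); out.append((x,z,round(float(np.median(pos)),2),round(float(np.polyval(pf,0)),2),round(float(pf[0]),4),round(float(np.std(np.array(pos)-np.polyval(pf,ys))),2)))
    return out
top=[(80,18,-150,180,-1,2),(-50,18,-180,180,1,2),(-23,30,-180,-60,1,3),(-23,30,10,120,1,3),(23,34,-10,125,1,3),(53,34,-10,125,-1,3)]
for o in refine('top','pics/top0.png',J0,top): print('top',o)
side=[(-50,18,-180,180,1,2),(80,18,-180,-60,-1,2),(-37,30,-170,100,1,3),(23,34,0,120,1,3),(53,34,0,120,-1,3)]
for o in refine('side','pics/side0.png',J0,side): print('side',o)
E
python3 st2.py 429 63 130
```

```text
top (80, 18, 1.73, 1.76, -0.0007, 0.3)
top (-50, 18, -0.81, -0.85, -0.0032, 0.32)
top (-23, 30, -0.15, -0.34, -0.002, 0.48)
top (-23, 30, -0.13, 0.27, -0.0063, 0.24)
top (23, 34, 0.51, 0.37, 0.0007, 0.39)
top (53, 34, -3.03, -2.91, -0.0026, 0.36)
side (-50, 18, -0.15, -0.16, -0.0049, 0.61)
side (80, 18, -0.01, -5.69, -0.047, 2.78)
side (-37, 30, 0.67, 0.62, -0.0011, 0.27)
side (23, 34, -0.56, -0.59, -0.0012, 0.27)
side (53, 34, -0.04, -0.98, 0.0086, 0.96)
[427.25574485  62.95400039 136.58806386] [ 3.14126193e+00  1.09945375e-03 -1.49951287e-01] 19.5833 [-0.20563446 -0.14820886 -1.86217761] 0.5091467922924067
tool shift [ 1.71780986 -0.30605764  6.58806386]
```

```bash
python3 - <<'E'
from look import *
J=[590,-7.9,-.148]; t=pose((0,106,0),*J)[0]; print(t)
s=r.sense(); t[2]=s['eef_pos'][2]; print(totool(t-s['eef_pos'],-.15))
E
```

```text
[605.63079103  96.9412055    0.        ]
[171.29310223 -60.26159922  -0.        ]
```

Request:
{"method": "arm_command", "body": {
  "targets": [
    [0.01, -0.0033, 0, 0, 0, 0],
    [0.02, -0.007, 0, 0, 0, 0],
    [0.024, -0.0085, 0, 0, 0, 0],
    [0.024, -0.0085, 0, 0, 0, 0],
    [0.024, -0.0085, 0, 0, 0, 0],
    [0.024, -0.0085, 0, 0, 0, 0],
    [0.024, -0.0085, 0, 0, 0, 0],
    [0.0153, -0.0055, 0, 0, 0, 0],
    [0.006, -0.002, 0, 0, 0, 0],
    [0, 0, 0, 0, 0, 0],
    [0, 0, 0, 0, 0, 0],
    [0, 0, 0, 0, 0, 0]
  ]
}}

```text
clock: 20.58
eef_pos: [605.0, 96.8, 136.5]
tcp_rot: [3.141, 0.002, -0.15]
contact_force: [-0.2, 0.4, -1.2]
opening: 0.513
```

```bash
python3 st2.py 605.6 96.9 136; python3 - <<'E'
from look import *
look('side','j',(270,90),(150,130),5)
look('top','j',(220,90),(190,100),4)
E
```

```text
[604.98074019  96.83895561 136.46163624] [ 3.14092364e+00  2.18911399e-03 -1.50025449e-01] 20.5833 [-0.23732821  0.40664017 -1.21695572] 0.5128090369975155
tool shift [ 0.60317994 -0.1529153   0.46163624]
```

View pics/side_j.png

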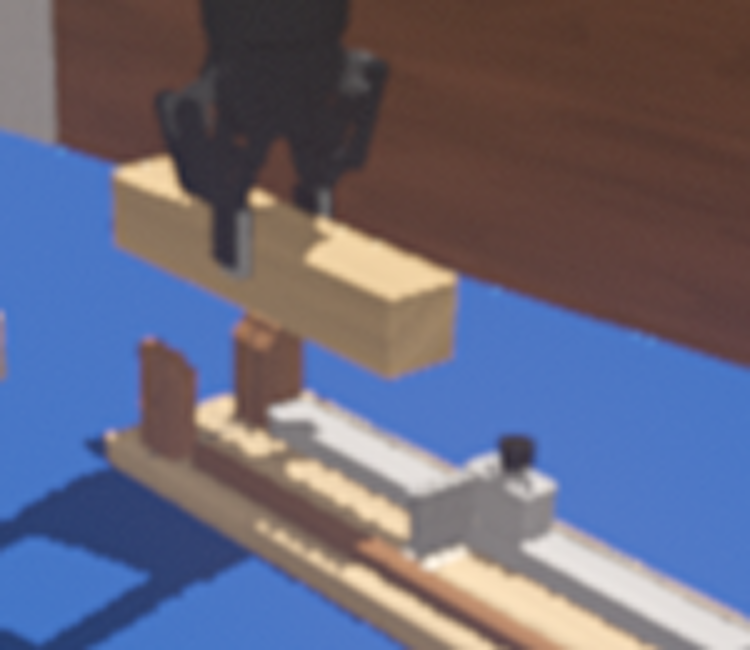

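View pics/top_j.png

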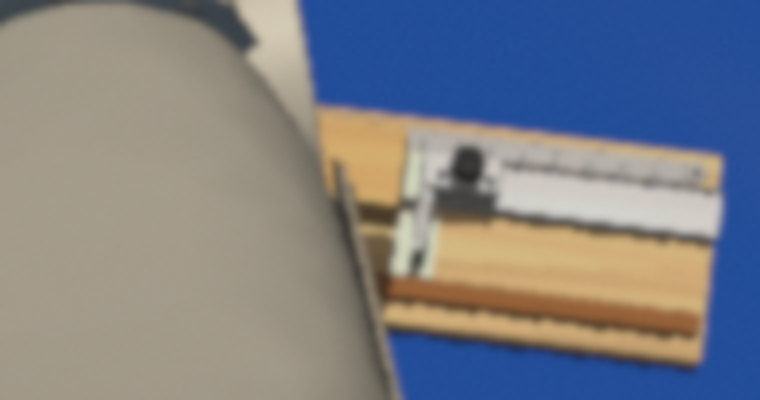

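```bash
python3 - <<'E'
from look import *
np.set_printoptions(precision=3,suppress=True)
pts=[((391,378),(120,-22,0)),((455,354),(120,22,0)),((389,300),(120,-22,44)),((457,274),(120,22,44)),((113,174),(-120,-22,44)),((115,247),(-120,-22,0))]
uv=np.array([crop(a,(270,90),5) for a,_ in pts]); P=np.array([p for _,p in pts],float)
def res(v): Q=pose(P,*v[:3]); Q[:,2]+=v[3]; return (proj('side',Q)-uv).ravel()
s=least_squares(res,[605,97,-1.72,119]); print(s.x, s.x[2]+np.pi/2); print(res(s.x).reshape(-1,2).T)
v=[605,97,-.15-np.pi/2,119]; print(res(v).reshape(-1,2).T)
E
```

```text
[626.559 115.417  -1.706 108.118] -0.13526492254644662
[[-0.354 -0.409  0.684  0.07  -0.017  0.001]
 [-0.062  0.48  -0.796  0.423  0.017 -0.037]]
[[-0.823 -0.32   0.224  0.188 -0.832 -0.789]
 [ 0.668  1.151 -0.547  0.624 -0.654 -0.346]]
```

Request:
{"method": "arm_command", "body": {
  "targets": [
    [0.0005, 0, 0.015, 0, 0, 0],
    [0, 0, 0.015, 0, 0, 0],
    [0, 0, 0.01, 0, 0, 0],
    [0, 0, 0, 0, 0, 0],
    [0, 0, 0, 0, 0, 0],
    [0, 0, 0, 0, 0, 0]
  ]
}}

```text
clock: 21.18
eef_pos: [607.2, 97.0, 98.0]
tcp_rot: [-3.141, -0.001, -0.15]
contact_force: [-0.0, -0.3, -2.0]
opening: 0.507
```

```bash
python3 st2.py 605.6 96.9 58; python3 - <<'E'
from look import *
look('side','k',(270,110),(120,100),6)
E
```

```text
[607.17348765  97.02512289  98.00069731] [-3.14138379e+00 -6.46952106e-04 -1.50036737e-01] 21.1833 [-0.04781275 -0.25121497 -1.98574654] 0.5066149953203505
tool shift [-1.53710777  0.35891342 40.00069731]
```

View pics/side_k.png

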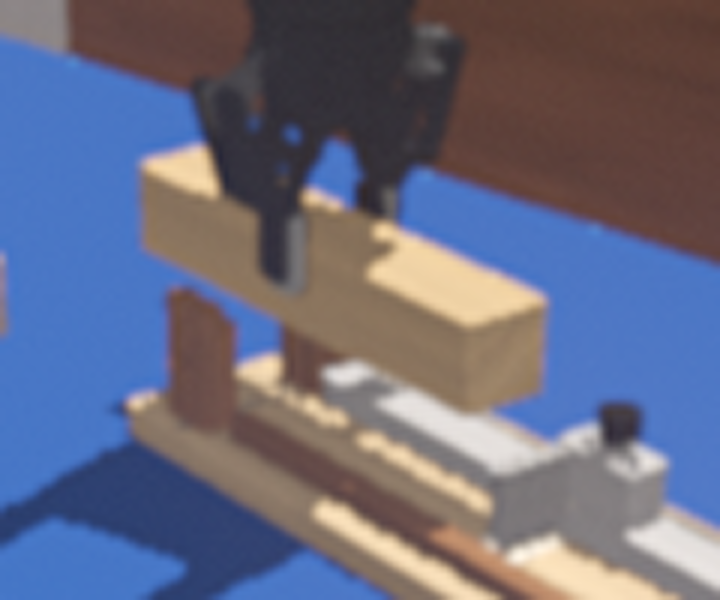

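Request:
{"method": "arm_command", "body": {
  "targets": [
    [0, 0, 0, 0, 0, 0],
    [0, 0, 0, 0, 0, 0],
    [0, 0, 0, 0, 0, 0],
    [0, 0, 0, 0, 0, 0]
  ]
}}

```text
clock: 21.57
eef_pos: [607.0, 97.0, 97.6]
tcp_rot: [-3.141, -0.0, -0.15]
contact_force: [0.1, 0.0, -2.5]
opening: 0.507
```

```bash
python3 st2.py 605.6 96.9 58
```

```text
[607.0443686   97.04446734  97.63028014] [-3.14143934e+00 -3.88618502e-04 -1.49993243e-01] 21.5667 [ 0.09947792  0.0144015  -2.53058235] 0.5069578984679943
tool shift [-1.40656339  0.35867937 39.63028014]
```

Request:
{"method": "arm_command", "body": {
  "targets": [
    [-0.0014, 0, 0.005, 0, 0, 0],
    [0, 0, 0.01, 0, 0, 0],
    [0, 0, 0.01, 0, 0, 0],
    [0, 0, 0.005, 0, 0, 0],
    [0, 0, 0, 0, 0, 0],
    [0, 0, 0, 0, 0, 0],
    [0, 0, 0, 0, 0, 0],
    [0, 0, 0, 0, 0, 0]
  ]
}}

```text
clock: 22.23
eef_pos: [606.0, 97.1, 67.2]
tcp_rot: [-3.142, -0.001, -0.15]
contact_force: [5.6, -0.7, -4.4]
opening: 0.51
```

```bash
python3 st2.py 605.6 96.9 35.5;  python3 - <<'E'
from look import *
look('side','l',(270,110),(120,100),6)
E
```

```text
[605.95978021  97.14426293  67.23260719] [-3.14154035e+00 -7.03371580e-04 -1.50024375e-01] 22.2333 [ 5.55179504 -0.67359998 -4.353866  ] 0.5096708555403817
tool shift [-0.31923088  0.29529279 31.73260719]
```

View pics/side_l.png

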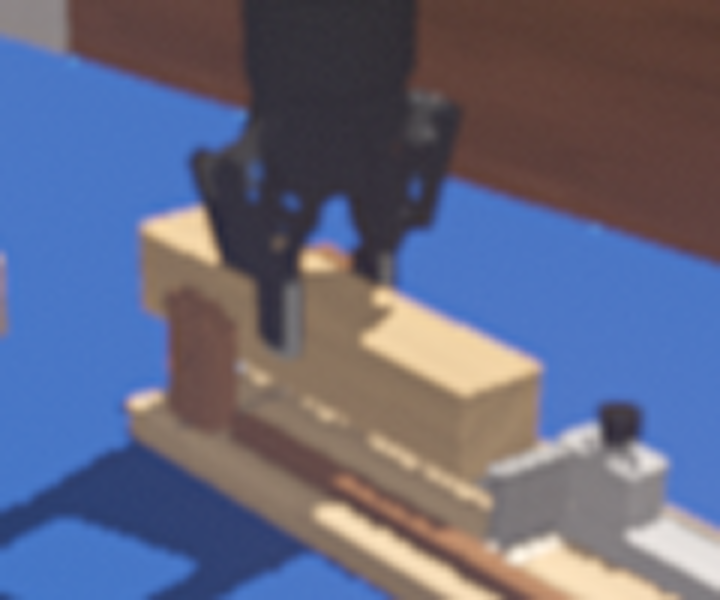

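Request:
{"method": "arm_command", "body": {
  "targets": [
    [0.0007, 0, 0, 0, 0, 0],
    [0, 0, 0, 0, 0, 0],
    [0, 0, 0, 0, 0, 0],
    [0, 0, 0, 0, 0, 0]
  ]
}}

```text
clock: 22.62
eef_pos: [606.0, 97.1, 67.4]
tcp_rot: [3.142, 0.0, -0.15]
contact_force: [2.3, 0.2, -2.5]
opening: 0.508
```

Request:
{"method": "arm_command", "body": {
  "targets": [
    [0.0003, 0, 0, 0, 0, 0],
    [0, 0, 0, 0, 0, 0],
    [0, 0, 0, 0, 0, 0],
    [0, 0, 0, 0, 0, 0]
  ]
}}

```text
clock: 22.95
eef_pos: [606.0, 97.1, 67.2]
tcp_rot: [3.141, 0.001, -0.15]
contact_force: [0.3, 1.1, -2.1]
opening: 0.514
```

```bash
python3 st2.py 605.6 96.9 35.5
```

```text
[606.03948155  97.05592643  67.22705312] [ 3.14137869e+00  8.90429938e-04 -1.49899089e-01] 22.95 [ 0.30464082  1.12374575 -2.06849561] 0.5140436701808413
tool shift [-0.41126747  0.21980934 31.72705312]
```

Request:
{"method": "arm_command", "body": {
  "targets": [
    [0.0008, 0, 0, 0, 0, 0],
    [0, 0, 0.007, 0, 0, 0],
    [0, 0, 0.006, 0, 0, 0],
    [0, 0, 0, 0, 0, 0],
    [0, 0, 0, 0, 0, 0],
    [0, 0, 0, 0, 0, 0]
  ]
}}

```text
clock: 23.45
eef_pos: [607.1, 96.9, 54.0]
tcp_rot: [3.141, 0.001, -0.15]
contact_force: [0.5, -0.1, -2.1]
opening: 0.505
```

```bash
python3 st2.py 606.8 96.9 35.5
```

```text
[607.13942389  96.91320211  54.03676572] [ 3.14143540e+00  5.37332564e-04 -1.50056152e-01] 23.45 [ 0.5099718  -0.14294083 -2.09189296] 0.505060768112799
tool shift [-0.33363604  0.06379548 18.53676572]
```

Free in the guide; bottom ≈36.5. Continue down 10 mm past lip and rail tops.

Request:
{"method": "arm_command", "body": {
  "targets": [
    [0, 0, 0.004, 0, 0, 0],
    [0, 0, 0.004, 0, 0, 0],
    [0, 0, 0, 0, 0, 0],
    [0, 0, 0, 0, 0, 0],
    [0, 0, 0, 0, 0, 0]
  ]
}}

```text
clock: 23.87
eef_pos: [607.3, 97.0, 46.3]
tcp_rot: [3.142, 0.0, -0.15]
contact_force: [-0.9, -0.9, -1.9]
opening: 0.507
```

```bash
python3 st2.py 606.8 96.9 35.5
```

```text
[607.28803926  96.96137728  46.27681868] [ 3.14154074e+00  1.16511460e-04 -1.49949471e-01] 23.8667 [-0.92736453 -0.86582692 -1.88644157] 0.5073993793527111
tool shift [-0.47339375  0.13359584 10.77681868]
```

Request:
{"method": "arm_command", "body": {
  "targets": [
    [-0.0003, 0, 0.004, 0, 0, 0],
    [0, 0, 0.004, 0, 0, 0],
    [0, 0, 0, 0, 0, 0],
    [0, 0, 0, 0, 0, 0],
    [0, 0, 0, 0, 0, 0]
  ]
}}

```text
clock: 24.28
eef_pos: [607.0, 97.0, 38.2]
tcp_rot: [3.142, 0.0, -0.15]
contact_force: [0.5, -0.9, -1.9]
opening: 0.512
```

Request:
{"method": "arm_command", "body": {
  "targets": [
    [0, 0, 0.001, 0, 0, 0],
    [0, 0, 0.001, 0, 0, 0],
    [0, 0, 0, 0, 0, 0],
    [0, 0, 0, 0, 0, 0]
  ]
}}

```text
clock: 24.62
eef_pos: [607.0, 97.0, 36.3]
tcp_rot: [3.142, 0.0, -0.15]
contact_force: [-0.1, 0.4, -1.8]
opening: 0.508
```

```bash
python3 st2.py 606.8 96.9 35.5;  python3 - <<'E'
from look import *
look('side','m',(270,110),(120,100),6)
E
```

```text
[606.97375217  96.9840238   36.28649037] [ 3.14158470e+00  8.69449022e-05 -1.50002037e-01] 24.6167 [-0.09075713  0.35107855 -1.77802673] 0.5076018514997662
tool shift [-0.15924453  0.10904583  0.78649037]
```

View pics/side_m.png

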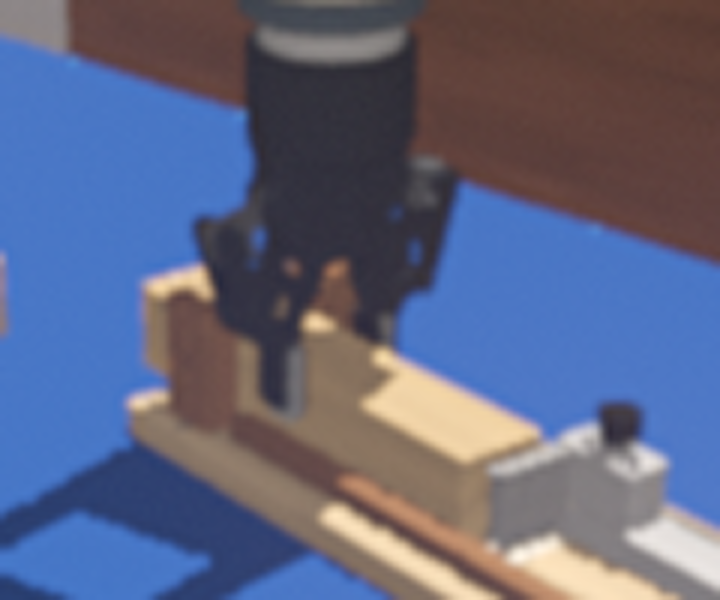

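Request:
{"method": "arm_command", "body": {
  "targets": [
    [0, 0.001, 0, 0, 0, 0],
    [0, 0.001, 0, 0, 0, 0],
    [0, 0.001, 0, 0, 0, 0],
    [0, 0.001, 0, 0, 0, 0],
    [0, 0, 0, 0, 0, 0],
    [0, 0, 0, 0, 0, 0],
    [0, 0, 0, 0, 0, 0]
  ]
}}

```text
clock: 25.25
eef_pos: [606.4, 93.0, 36.3]
tcp_rot: [-3.142, 0.0, -0.15]
contact_force: [0.5, -0.2, -1.0]
opening: 0.506
```

Request:
{"method": "arm_command", "body": {
  "targets": [
    [0, 0.0005, 0, 0, 0, 0],
    [0, 0.0005, 0, 0, 0, 0],
    [0, 0, 0, 0, 0, 0],
    [0, 0, 0, 0, 0, 0]
  ]
}}

```text
clock: 25.58
eef_pos: [606.3, 92.1, 36.3]
tcp_rot: [-3.142, 0.0, -0.15]
contact_force: [-0.1, -0.3, -1.6]
opening: 0.508
```

```bash
python3 st2.py 606.8 96.9 35.5
```

```text
[606.2590245   92.05665218  36.33165107] [-3.14158552e+00  1.90258125e-07 -1.49945739e-01] 25.5833 [-0.12092762 -0.29400003 -1.60546445] 0.5075747027805084
tool shift [-0.18861568 -4.86981486  0.83165107]
```

Request:
{"method": "arm_command", "body": {
  "targets": [
    [0, 0.0005, 0, 0, 0, 0],
    [0, 0, 0, 0, 0, 0],
    [0, 0, 0, 0, 0, 0]
  ]
}}

```text
clock: 25.83
eef_pos: [606.2, 91.5, 36.3]
tcp_rot: [3.142, 0.0, -0.15]
contact_force: [0.7, 0.5, -1.6]
opening: 0.506
```

Request:
{"method": "arm_command", "body": {
  "targets": [
    [0, 0.0005, 0, 0, 0, 0],
    [0, 0, 0, 0, 0, 0],
    [0, 0, 0, 0, 0, 0]
  ]
}}

```text
clock: 26.08
eef_pos: [606.1, 91.1, 36.3]
tcp_rot: [-3.142, -0.0, -0.15]
contact_force: [0.4, -0.7, -1.3]
opening: 0.505
```

Request:
{"method": "arm_command", "body": {
  "targets": [
    [0, 0.0005, 0, 0, 0, 0],
    [0, 0, 0, 0, 0, 0],
    [0, 0, 0, 0, 0, 0]
  ]
}}

```text
clock: 26.33
eef_pos: [606.0, 90.5, 36.3]
tcp_rot: [3.142, 0.0, -0.15]
contact_force: [-0.2, 0.1, -0.8]
opening: 0.509
```

Request:
{"method": "arm_command", "body": {
  "targets": [
    [0, 0.0005, 0, 0, 0, 0],
    [0, 0, 0, 0, 0, 0],
    [0, 0, 0, 0, 0, 0]
  ]
}}

```text
clock: 26.58
eef_pos: [606.0, 90.1, 36.3]
tcp_rot: [-3.142, 0.0, -0.15]
contact_force: [-0.0, 0.1, -1.2]
opening: 0.509
```

Request:
{"method": "arm_command", "body": {
  "targets": [
    [0, 0.0004, 0, 0, 0, 0],
    [0, 0, 0, 0, 0, 0],
    [0, 0, 0, 0, 0, 0]
  ]
}}

```text
clock: 26.83
eef_pos: [605.9, 89.7, 36.3]
tcp_rot: [3.142, -0.0, -0.15]
contact_force: [0.2, 0.7, -1.0]
opening: 0.505
```

Request:
{"method": "arm_command", "body": {
  "targets": [
    [0, 0, 0, 0, 0, 0],
    [0, 0, 0, 0, 0, 0]
  ]
}}

```text
clock: 27.0
eef_pos: [605.9, 89.7, 36.4]
tcp_rot: [-3.142, -0.0, -0.15]
contact_force: [0.0, 0.1, -1.0]
opening: 0.503
```

Request:
{"method": "arm_command", "body": {
  "targets": [
    [0, 0.0004, 0, 0, 0, 0],
    [0, 0, 0, 0, 0, 0],
    [0, 0, 0, 0, 0, 0]
  ]
}}

```text
clock: 27.25
eef_pos: [605.9, 89.3, 36.4]
tcp_rot: [-3.142, -0.0, -0.15]
contact_force: [1.0, -0.3, -1.7]
opening: 0.508
```

Request:
{"method": "arm_command", "body": {
  "targets": [
    [0, 0.0004, 0, 0, 0, 0],
    [0, 0, 0, 0, 0, 0],
    [0, 0, 0, 0, 0, 0]
  ]
}}

```text
clock: 27.5
eef_pos: [605.8, 89.1, 36.4]
tcp_rot: [-3.141, -0.0, -0.15]
contact_force: [-1.1, 2.2, -1.4]
opening: 0.508
```

```bash
python3 st2.py 606.8 96.9 35.5;  python3 - <<'E'
from look import *
im=look('side','n',(325,145),(70,60),10)
im=look('top','n',(280,110),(70,70),8)
yy=np.arange(-60,-5,.5)
k=prof(im,'top',np.arange(26,42,1.),yy-26,83).mean(1); w=np.clip(110-k,0,None); print('knob->face',((yy*w).sum()/w.sum()))
E
```

```text
[605.8215228   89.05651076  36.36917183] [-3.14135178e+00 -7.37032959e-05 -1.50058317e-01] 27.5 [-1.09510851  2.15553204 -1.4481078 ] 0.5083499159800019
tool shift [-0.20508723 -7.90162517  0.86917183]
knob->face -21.70190873279457
```

View pics/side_n.png

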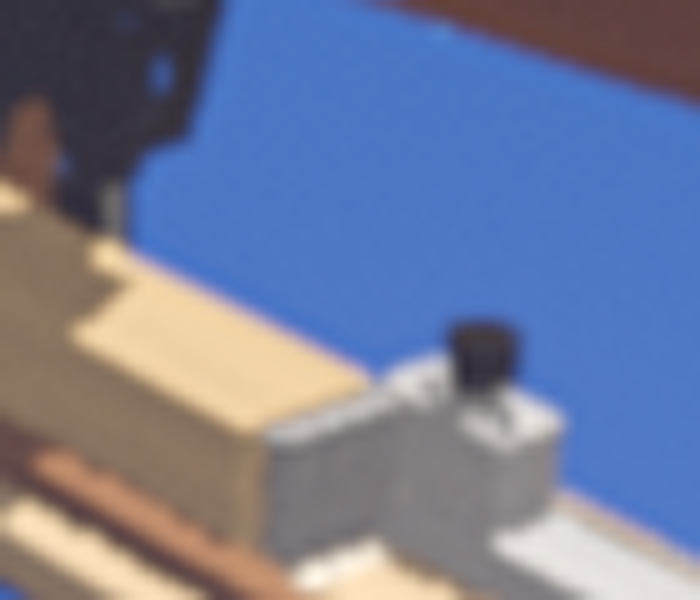

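View pics/top_n.png

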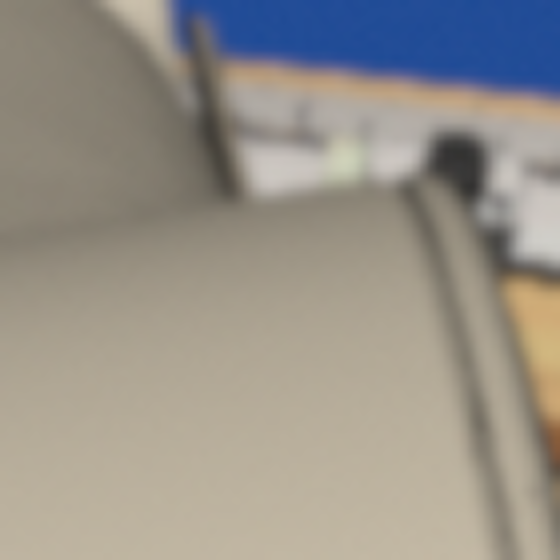

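Request:
{"method": "arm_command", "body": {
  "targets": [
    [0, 0, 0.0008, 0, 0, 0],
    [0, 0, 0, 0, 0, 0],
    [0, 0, 0, 0, 0, 0]
  ]
}}

```text
clock: 27.85
eef_pos: [605.9, 89.0, 35.6]
tcp_rot: [-3.141, -0.0, -0.15]
contact_force: [0.5, 3.0, -1.0]
opening: 0.505
```

Request:
{"method": "arm_command", "body": {
  "targets": [
    [0, 0, 0, 0, 0, 0],
    [0, 0, 0, 0, 0, 0],
    [0, 0, 0, 0, 0, 0],
    [0, 0, 0, 0, 0, 0],
    [0, 0, 0, 0, 0, 0],
    [0, 0, 0, 0, 0, 0],
    [0, 0, 0, 0, 0, 0]
  ],
  "fingers": 0.07
}}

```text
clock: 28.43
eef_pos: [605.8, 88.8, 35.6]
tcp_rot: [3.142, -0.0, -0.15]
contact_force: [0.0, 0.1, 0.6]
opening: 0.819
```

```bash
python3 st2.py 606.8 96.9 35.5;  python3 - <<'E'
from look import *
im=look('side','o',(270,110),(120,100),6)
E
```

```text
[605.80434027  88.83344326  35.57306777] [ 3.14157395e+00 -4.25660780e-05 -1.50035979e-01] 28.4333 [0.02793741 0.06111303 0.63429109] 0.8187363761544931
tool shift [-0.22126395 -8.12475958  0.07306777]
```

View pics/side_o.png

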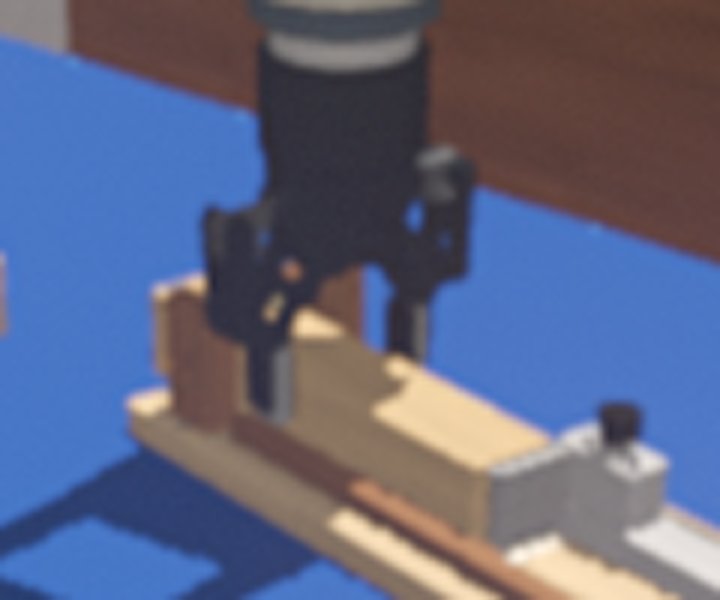

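Released. Rise straight up, then retreat away to the right for an unobstructed top view.

Request:
{"method": "arm_command", "body": {
  "targets": [
    [0, 0, -0.005, 0, 0, 0],
    [0, 0, -0.01, 0, 0, 0],
    [0, 0, -0.02, 0, 0, 0],
    [0, 0, -0.03, 0, 0, 0],
    [0, 0, -0.03, 0, 0, 0],
    [0, 0, -0.03, 0, 0, 0],
    [0, 0, -0.03, 0, 0, 0],
    [-0.01, 0.025, 0, 0, 0, 0],
    [-0.01, 0.035, 0, 0, 0, 0],
    [-0.01, 0.035, 0, 0, 0, 0],
    [-0.01, 0.035, 0, 0, 0, 0],
    [-0.01, 0.035, 0, 0, 0, 0],
    [-0.01, 0.035, 0, 0, 0, 0],
    [-0.01, 0.035, 0, 0, 0, 0],
    [-0.01, 0.035, 0, 0, 0, 0],
    [-0.01, 0.035, 0, 0, 0, 0],
    [-0.01, 0.025, 0, 0, 0, 0],
    [0, 0, 0, 0, 0, 0],
    [0, 0, 0, 0, 0, 0],
    [0, 0, 0, 0, 0, 0]
  ]
}}

```text
clock: 30.15
eef_pos: [457.9, -222.3, 191.2]
tcp_rot: [-3.141, -0.001, -0.151]
contact_force: [0.2, -0.1, 0.6]
opening: 0.816
```

```bash
python3 st2.py 606.8 96.9 35.5;  python3 - <<'E'
from look import *
im=look('top','p',(220,100),(190,90),4.2); look('side','p',(270,110),(150,120),5)
yy=np.arange(-60,-5,.5)
for n in('h','p'):
  im=cv2.imread(f'pics/top_{n}_raw.png')
  k=prof(im,'top',np.arange(26,42,1.),yy-26,83).mean(1); w=np.clip(110-k,0,None); print('knob->face',((yy*w).sum()/w.sum()))
ys=np.arange(-50,0,2.)
g=cv2.imread('pics/top_p_raw.png')
b=prof(g[:,:,0:1].repeat(3,2),'top',np.arange(-10,18,2.),ys,61).mean(1); print([(int(y),int(v)) for y,v in zip(ys,b)])
E
```

```text
[ 457.87011496 -222.31569613  191.20609865] [-3.14149809e+00 -9.50553039e-04 -1.50781653e-01] 30.15 [ 0.20098266 -0.14231009  0.59512514] 0.8163045390065514
tool shift [  99.29042459 -337.96476576  155.70609865]
knob->face -20.980778267300874
knob->face -20.987997394311897
[(-50, 111), (-48, 111), (-46, 110), (-44, 110), (-42, 109), (-40, 110), (-38, 115), (-36, 127), (-34, 142), (-32, 155), (-30, 167), (-28, 182), (-26, 193), (-24, 188), (-22, 168), (-20, 144), (-18, 131), (-16, 128), (-14, 127), (-12, 127), (-10, 127), (-8, 127), (-6, 127), (-4, 127), (-2, 127)]
```

View pics/top_p.png

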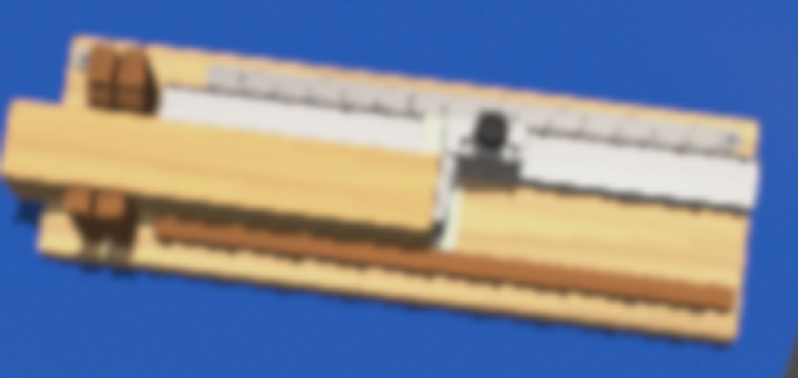

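View pics/side_p.png

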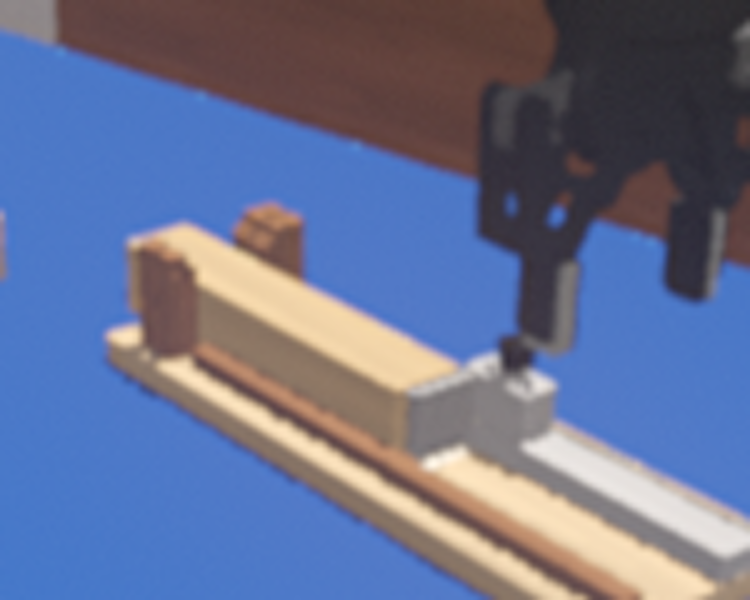

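```bash
python3 - <<'E'
from rig import r
s=r.sense();print(s['clock'],s['contact_force'],abs(s['qvel']).max())
print(r.sign_off())
E
```

```text
30.25 [-0.92710417  0.44215912  0.00289087] 0.007247939204710273
the job is handed in; nothing more can be done
None
```

I set the stop on the pencil line, laid the batten in the trough against it, released it and handed the job in at about 30 s of the 70 s allowed. The hand-in reported no verdict.

**Stop:** I pushed the carriage in stages with the closed fingers, checking against the line from above.
- The stop face finished at about jig y −21.0 mm. The line is at about −21.2 mm, so the estimated error is under 0.5 mm.
- The camera measured the same stop position before and after the batten was placed.

**Batten:** I lowered it through the saw guide and slid it back until it met the stop with about 2–3 N, well under the stop's 8 N friction.
- In the guide, the batten brushed the near post at about 5.6 N. I shifted it about 1 mm and it went in freely.
- The last pictures show it in the trough, through the guide, with its end on the stop plate.
- The estimate that its underside is on the floor, to within about 0.1 mm, comes from the arm's height. I did not measure it from the final pictures.

**Other checks:** Before hand-in the arm was clear of everything and still. My moves kept clear of the tin, offcut and saw, but I did not re-measure their positions. The only disagreement was a reading of −21.7 mm for the stop, from a picture where the arm partly hid the knob. The clear pictures before and after both gave −21.0 mm.

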